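# Unpin the tool holder from its bench foot and hang it on the board

## Task

The red tool holder is wanted on the tool board. Pull the R-clip sideways out of the bench foot's drilled post and lay it flat in the shallow grey tray; then lift the holder off the foot, put its two keyholes over the two screw heads on the board and slide it down until it hangs fully home. Leave the other tools and the aerosol can where they are.

Things in the scene. Friction and masses are not known exactly. Their poses are not given: they have to be found in the camera images.
- foot: Blue steel bench foot screwed down (fixed). Origin: centre of its underside; x from its front to its rear, y to its left, z up. Base plate 80 (x) x 166 (y) x 8 mm; two stools, tops 45 mm above the bench, carry the holder. At x = -12, y = -48 mm stands a plain locating post, 14 mm thick, top at 62 mm. The holder must rise 27 mm to clear both posts.
- post_hole (a point): Middle of the 7 mm cross hole, which runs along the foot's y, in the foot's drilled steel post: at x = -12, y = +48, z = 54 mm in the foot's frame. The post is 20 mm thick, its top 71 mm above the bench.
- clip: R-clip, bright 5 mm spring wire, 103 mm long, lying flat, 60 g. Origin: on the straight leg, where it sits in the middle of the post. x runs along that leg from its free end (-28 mm) to the eye, y towards the humped sprung leg, z up. At the start clip x = foot y, wire centre 53 mm above the bench, held by the hump: a straight pull of 5 to 15 N along clip +x snaps it off; free after 40 mm.
- clip_eye (a point): Centre of the clip's round eye, at x = 58, y = 9 mm in the clip's frame. The eye measures 33 mm over the wire; grip it from above across clip y. It overhangs the holder's shelf, with the bench 50 mm below it.
- clip_mid (a point): Middle of the clip, at x = 20, y = 3 mm in the clip's frame.
- holder: Red tool holder, an angle bracket, about 0.4 kg: level shelf, x -45 to +30, y -70 to +70 mm, 5 mm thick, and at its rear (x 25 to 30 mm) an upright back plate 124 wide, 80 mm high, with two keyholes. Origin: on the shelf's underside; seated, it lies 45 mm straight above the foot's origin with axes parallel to the foot's. Rests on the foot's stools, posts through its shelf.
- rib_grip (a point): Where to hold the holder: in its upright middle rib, at x = 3, y = 0, z = 62 mm in the holder's frame. The rib is 10 mm thick (y), runs from x = -12 mm back to the back plate, top at z = 74 mm; the shelf's top is at z = 5 mm. Grip across y from above.
- slot_left (a point): Home point of the left keyhole, in the plate's mid thickness: x = 27.5, y = +40, z = 62 mm in the holder's frame. The keyhole: a round entry, 22 mm across, centred 22 mm below this point, and a 10 mm wide slot from there up to it. The screw head goes through the entry, then the holder slides down 22 mm.
- slot_right (a point): The same for the right keyhole, y = -40 mm.
- board: Grey perforated tool board standing on the bench (fixed), 190 wide, 150 mm high. Origin: at bench level in the plane of its front face, mid width; x points into the board, away from the robot, y to the left, z up. Hung home, the holder has its origin at x = -30, y = 0, z = 58 mm in the board's frame, axes parallel. A rack's shelf edge is 0.55 m above the bench from world x = 0.58 on: rise little there.
- screw_left (a point): Left pan-head screw, point on its axis at x = -3.7, y = +40, z = 120 mm in the board's frame; home means that the left slot's home point is here. Shank 7 mm, head 15 mm in diameter; the head's underside stands 7.5 mm and its crown 12.5 mm off the board; the holder's plate is 5 mm thick.
- screw_right (a point): The same for the right screw and slot, y = -40 mm.
- tray: Shallow grey steel parts tray on a rubber mat, 76 (x) x 190 (y) mm, fixed; rim 3 mm thick, its top 14 mm and the inner floor 8 mm above the bench. Origin: centre of its underside; the long side runs along its y.
- spray_can: Aerosol can with a yellow cap, standing, 59 mm in diameter, 231 mm tall (bystander). Origin: centre of its underside.
- torch: Black torch standing on its head, 35 mm in diameter, 110 mm tall (bystander). Origin: centre of its underside.
- spanner_17: Large spanner lying flat, 218 mm long along its y (bystander).
- tyre_gauge: Black dial tyre gauge with short hose, 93 x 124 x 23 mm (bystander).
- weight_pliers: Pliers with red grips, 208 mm long along its y (bystander).
- driver_red: Screwdriver with red handle, 195 mm long along its y (bystander).

How it is judged:
On the way, in this order (a step that is already met when the one before it is completed fails the run):
1. the R-clip is out of the post, the holder still seated on the foot (distance between clip and post_hole above 0.06 m and horizontal distance between holder and foot below 0.008 m and z of holder in the frame of foot below 0.053 m), for 0.1 s.
2. the R-clip lies flat in the tray, let go, the holder still seated on the foot (x of clip_mid in the frame of tray between -0.035 and 0.035 m and y of clip_mid in the frame of tray between -0.06 and 0.06 m and height (world z) of each of clip_mid, clip_eye below 0.015 m and horizontal distance between holder and foot below 0.008 m and z of holder in the frame of foot below 0.053 m and contact force between the fingers and clip below 0.1 N), for 0.2 s.
3. the holder is lifted clear of the posts (z of holder in the frame of foot above 0.075 m), for 0.1 s.
4. both keyholes are over the screw heads, at the round entries (x of each of slot_left, slot_right in the frame of board above -0.009 m and z of each of slot_left, slot_right in the frame of board above 0.13 m and distance between slot_left and screw_left below 0.032 m and distance between slot_right and screw_right below 0.032 m).
At the end, for the whole second after the job is handed in: The holder hangs on the board, upright within 0.1 rad, both screws within 5 mm of the home ends of its slots; the R-clip lies on the tray floor (middle within 35 mm across, 60 mm along of the tray centre; middle and eye below 15 mm); both at rest and let go (distance between slot_left and screw_left below 0.005 m and distance between slot_right and screw_right below 0.005 m and x of clip_mid in the frame of tray between -0.035 and 0.035 m and y of clip_mid in the frame of tray between -0.06 and 0.06 m and height (world z) of each of clip_mid, clip_eye below 0.015 m and linear speed of each of holder, clip below 0.02 m/s and angle between holder's own z axis and vertical below 0.1 rad); the robot touches nothing.
It fails at once if a bystander (spanner, tyre gauge, pliers, screwdriver, torch or aerosol can) is moved more than 25 mm (distance of any of spray_can, spanner_17, tyre_gauge, weight_pliers, driver_red, torch from where it was at the start of the episode above 0.025 m).
It fails at once if the aerosol can or the torch is knocked over (angle between any of spray_can, torch's own z axis and vertical above 0.5 rad).
It also fails if it takes over 61 s, if anything falls off the work surface, if the arm or the gripper's body presses on something with over 40 N, if the wrist force passes 120 N, or if a joint passes its speed limit or range.

## Robot

A 7-joint arm with a two-finger parallel gripper is mounted at the origin on a cart in front of the work surface, level with it; the furniture and walls round the work are solid. World frame = base frame: x ahead of the robot, y to its left, z up, the work surface at z = 0. Lengths are in m, angles in rad, forces in N, time in s.
With the tool pointing down it reaches from about 0.425 to 0.875 m from the base axis. Payload 8.4 kg.
Tool frame: the origin (TCP) lies on the front face of the gripper's body, between the roots of the fingers; the fingertips stand 73 mm ahead of it and the grasp point (between the pads) lies 54 mm ahead of it; z points along the fingers, x is the direction in which the jaws open and shut, and the axes are right-handed (so a half turn about z gives the same grasp; the last joint's range is limited). The gripper opens to 85 mm and grips with 20 to 120 N. Pads are 22 mm wide; open, the fingers measure 114 mm over their backs; the gripper's body (76 mm by 85 mm) begins 54 mm behind the grasp point. The pads swing forward as they close: fully open they stand 13 mm farther back than shut.
Start: joints at [-1.311, 0.333, 0.04, 1.465, -0.013, 1.343, -0.059], TCP at [0.228, 0.609, 0.304] pointing down, gripper open.
Joint ranges: [-2.58, 2.58], [-0.38, 2.09], [-1.3, 1.39], [0.25, 2.4], [-1.5, 4.64], [0.08, 2.09], [-2.65, 2.65]. Speed limits (rad/s): [2.22, 2.22, 2.79, 2.79, 3.14, 3.14, 3.14].

## Interface

Orientations are given as a unit quaternion [w, x, y, z].
In Python, from workcell import manip gives the robot as it stands.
- The arm moves only by the shell command python3 -m creep 'ROWS' [FORCE]. ROWS is JSON, a list of rows, each an object with "delta_pos": the shift along the tool's x, y, z in mm, a list of three; "rot": the turn, a rotation vector about the tool's x, y, z in rad, a list of three; "claw": the opening in per cent of the stroke, from 0 (shut) to 100 (fully open). In form: [{"delta_pos": [tx, ty, tz], "rot": [rx, ry, rz], "claw": claw}, ...]. A call has 1 to 5 rows; each row is the pose to reach, as a shift and turn from the pose commanded when the call began, along the tool's axes at that moment; what a row does not reach only later rows make up. A row lasts 1/12 s, in which the tool goes at most 41.7 mm and 7.16 degrees, less where a joint would pass 70% of its speed; a pose out of reach is approached as far as the arm can. A call with a gripper value outside its range is refused whole. The fingers move at their own pace and stop on an object; FORCE is the grip in N (left out, the last holds). Time passes only in rows, so rows that repeat a pose let the fingers close. It gives the time, the measured TCP pose, the force and the opening at its end, in the units of the state.
- manip.observe(): the state, without advancing time (a new reading comes with each control period).
- manip.read_camera(name): name is "scene" or "top" or "wrist"; returns the picture (384x512x3 uint8, red, green, blue); there is no depth.
- manip.calibration(name): a dict with "mtx" (3x3 intrinsics, pixels), "rvec" (rotation vector, rad) and "tvec" (3), from world to camera coordinates, as OpenCV has them. Camera axes: x right, y down, z forward; pixel columns grow to the right and rows downward; lengths in m; the calibration is good to about 2 mm. A picture is of the moment at which its call begins: read the wrist's pose just before it. calibration takes no time and is no camera call; for the wrist camera it gives the pose at the moment of the call.
- manip.hand_in(): hands the job in, once; it reports no verdict.
The state is a dict: "time": time; "joints": joint angles; "qd": joint speeds; "effort": joint torques, N m; "tcp_pos": TCP position; "tcp_rot": TCP orientation; "force": force on the tool from outside, world axes, zero at the start; "torque": the same for the moment, N m; "grip_width": opening from 0.0 (shut) to 1.0 (fully open).
Only numpy, scipy, OpenCV 4.12 (cv2) and the standard library are available. Lean on these libraries where they do the work, as an engineer would, in place of code of your own. Each camera call takes 0.05 s, during which the arm holds its last target.

## Working session

There is one attempt and no reset: what is moved stays moved. The work goes in short steps, Python scripts to look and compute and a shell command to move; the robot and the scene stay as the last step left them, time stands still between calls to the robot, and variables do not carry over. Pictures are saved under pics/ and viewed, and the job is handed in when it is done.

```bash
ls; mkdir -p pics
python3 - <<'E'
from workcell import manip
import cv2
print(manip.observe())
for n in ["scene","top","wrist"]:
    c=manip.calibration(n); print(n,c)
    im=manip.read_camera(n); cv2.imwrite(f"pics/{n}0.png",im[:,:,::-1])
E
```

```text
pics
{'time': 0.0, 'joints': array([-1.31121962,  0.33391483,  0.03985436,  1.46628769, -0.01340417,
        1.3432529 , -0.0584916 ]), 'qd': array([-0.00094447, -0.00103358,  0.00102363, -0.00061606,  0.00159194,
       -0.00084105, -0.00052732]), 'effort': array([ 3.17428212e-04, -6.58543897e+01,  1.36570707e+00, -4.05564666e+01,
        1.67966390e-02,  1.25340247e-02,  1.45407705e-05]), 'tcp_pos': array([0.22812452, 0.60829895, 0.3030103 ]), 'tcp_rot': array([ 4.94430338e-04,  8.21924686e-01,  5.69595622e-01, -6.26998300e-04]), 'force': array([ 0.30139348, -0.25296643, -0.45814726]), 'torque': array([-0.00667036,  0.03481382,  0.01315924]), 'grip_width': 1.0059680477593245}
scene {'mtx': array([[404.97794935,   0.        , 258.58514288],
       [  0.        , 404.97794935, 188.79462903],
       [  0.        ,   0.        ,   1.        ]]), 'rvec': array([ 2.18628797, -0.6645072 ,  0.28086394]), 'tvec': array([-0.4588624 ,  0.28440392,  1.15619745])}
top {'mtx': array([[420.55888124,   0.        , 256.40265697],
       [  0.        , 420.55888124, 197.29067915],
       [  0.        ,   0.        ,   1.        ]]), 'rvec': array([ 2.17698083, -2.02677368,  0.22888206]), 'tvec': array([-0.0211202 ,  0.56371102,  1.21535316])}
wrist {'mtx': array([[265.88155409,   0.        , 251.9111687 ],
       [  0.        , 265.88155409, 189.55317348],
       [  0.        ,   0.        ,   1.        ]]), 'rvec': array([-2.3597058 , -1.6365354 , -0.25634592]), 'tvec': array([-0.64914603, -0.04135866,  0.37992104])}
```

View pics/scene0.png

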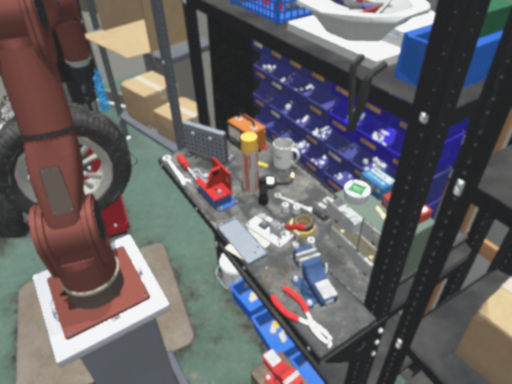

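View pics/top0.png

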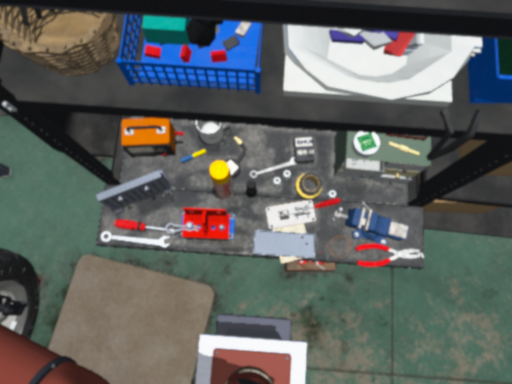

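View pics/wrist0.png

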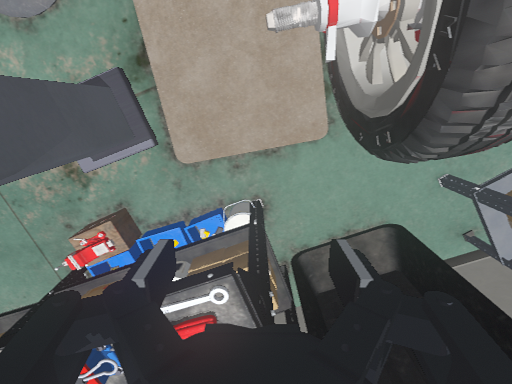

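```bash
cat > h.py <<'E'
import numpy as np, cv2
from scipy.spatial.transform import Rotation as R
from workcell import manip
def cal(n):
    c=manip.calibration(n); return c["mtx"],np.array(c["rvec"]),np.array(c["tvec"])
def ray(c,u,v,z):
    K,r,t=c; M=cv2.Rodrigues(r)[0]; C=-M.T@t
    d=M.T@np.linalg.inv(K)@np.array([u,v,1.]); return C+d*(z-C[2])/d[2]
def proj(c,P):
    K,r,t=c; return cv2.projectPoints(np.array(P,float).reshape(-1,3),r,t,K,None)[0].reshape(-1,2)
def crop(im,x0,y0,x1,y1,s,fn):
    cv2.imwrite(fn,cv2.resize(im[y0:y1,x0:x1,::-1],None,fx=s,fy=s,interpolation=cv2.INTER_CUBIC))
E
python3 - <<'E'
from h import *
for n in ["top","scene"]:
    im=cv2.imread(f"pics/{n}0.png")[:,:,::-1]
    if n=="top": crop(im,90,160,340,270,3.2,"pics/tc.png")
    else: crop(im,150,110,310,270,3.7,"pics/sc.png")
c=cal("top")
for p in [(255,375),(208,224),(284,243)]: print(ray(c,*p,0))
E
```

```text
[ 0.04803168 -0.01366047  0.        ]
[0.48098022 0.16559637 0.        ]
[ 0.43836502 -0.07620327  0.        ]
```

View pics/tc.png

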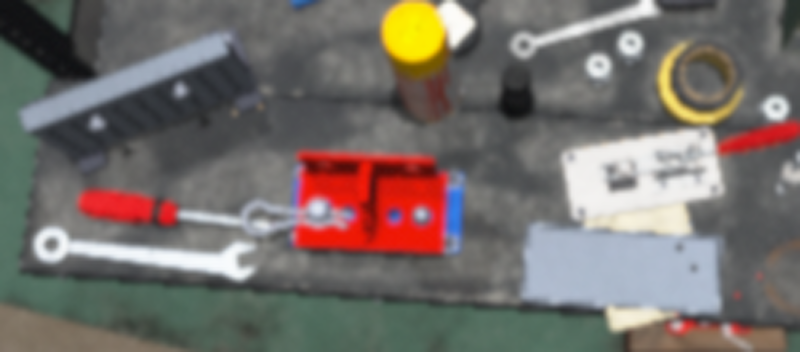

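View pics/sc.png

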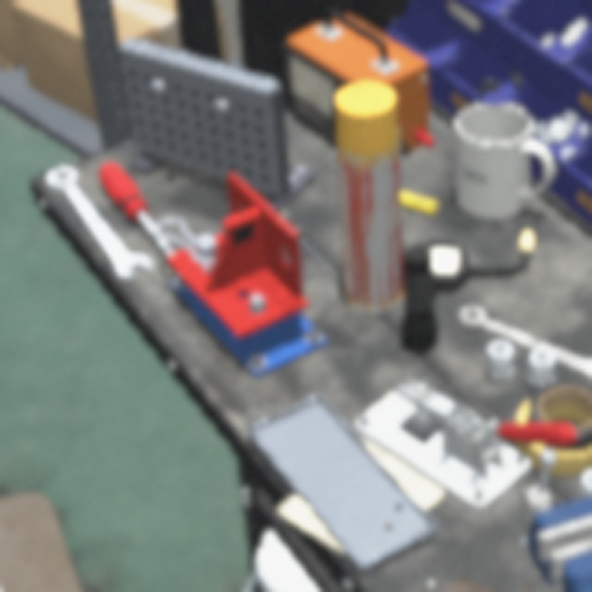

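Run:
```python
from h import *
c=cal("top")
f=lambda x,y,z: ray(c,90+(x+.5)/3.2-.5,160+(y+.5)/3.2-.5,z)
a=f(318,208,.071);b=f(421,214,.062);print("posts",a,b,np.linalg.norm((a-b)[:2]),np.degrees(np.arctan2(*(-(a-b)[[0]],(a-b)[[1]]))))
print("eye",f(262,218,.053))
a=f(97,122,.12);b=f(181,90,.12);print("screws",a,b,np.linalg.norm((a-b)[:2]),np.degrees(np.arctan2(-(a-b)[0],(a-b)[1])))
for p in [(527,225),(720,238),(718,308),(523,298)]: print("tray",f(*p,.014))
print("can",f(415,28,.231),"torch",f(517,75,.11))
cw=cal("wrist"); o=manip.observe(); M=cv2.Rodrigues(cw[1])[0]; C=-M.T@cw[2]
q=o["tcp_rot"]; T=R.from_quat(q[[1,2,3,0]]).as_matrix()
print("cam in tool",T.T@(C-o["tcp_pos"]),"\n", T.T@M.T, "\nT",T)
```

```text
posts [0.46433871 0.2128757  0.071     ] [0.46689365 0.11780422 0.062     ] 0.0951058074992683 [1.53939297]
eye [0.45373084 0.26740296 0.053     ]
screws [0.5210867  0.41212173 0.12      ] [0.55614906 0.34026587 0.12      ] 0.07995394595362505 26.01024496128169
tray [0.47053647 0.01874139 0.014     ]
tray [ 0.47125321 -0.16851059  0.014     ]
tray [ 0.4038047  -0.16933978  0.014     ]
tray [0.40000255 0.01749265 0.014     ]
can [0.5977119  0.12138525 0.231     ] torch [0.59477121 0.03686933 0.11      ]
cam in tool [ 5.46752545e-05 -7.81860976e-02 -6.97307987e-02] 
 [[ 9.99999716e-01  6.47258890e-04 -3.85360905e-04]
 [-4.96872818e-04  9.51261358e-01  3.08385444e-01]
 [ 5.66184158e-04 -3.08385165e-01  9.51261410e-01]] 
T [[ 3.51208920e-01  9.36297062e-01 -3.26828133e-04]
 [ 9.36296345e-01 -3.51209058e-01 -1.16311606e-03]
 [-1.20380715e-03  1.02488749e-04 -9.99999270e-01]]
```

```bash
cat >> h.py <<'E'
def pose():
    o=manip.observe(); q=np.array(o["tcp_rot"]); return o["tcp_pos"],R.from_quat(q[[1,2,3,0]]).as_matrix(),o
def goto(p,head,p0=None,T0=None):
    """delta for TCP target p (m), tool x heading head (deg), tool z down"""
    if p0 is None: p0,T0,_=pose()
    h=np.radians(head); x=np.array([np.cos(h),np.sin(h),0]); z=np.array([0,0,-1.]); T=np.c_[x,np.cross(z,x),z]
    print("dpos mm",np.round(T0.T@(np.array(p)-p0)*1000,1),"rot",np.round(R.from_matrix(T0.T@T).as_rotvec(),4))
def stat():
    p,T,o=pose(); print("t",round(o["time"],2),"tcp",np.round(p*1000,1),"xhead",np.round(np.degrees(np.arctan2(T[1,0],T[0,0])),2),"zax",np.round(T[:,2],3),"F",np.round(o["force"],1),"grip",round(o["grip_width"],3))
E
python3 -c "
from h import *
goto([.4537,.285,.24],1.5);print(T:=pose()[1])"
python3 -m creep '[{"delta_pos":[-223,325,63],"rot":[0,0,1.185],"claw":100},{"delta_pos":[-223,325,63],"rot":[0,0,1.185],"claw":100},{"delta_pos":[-223,325,63],"rot":[0,0,1.185],"claw":100},{"delta_pos":[-223,325,63],"rot":[0,0,1.185],"claw":100},{"delta_pos":[-223,325,63],"rot":[0,0,1.185],"claw":100}]' 60
python3 -c "
from h import *
stat();goto([.4537,.285,.24],1.5)"
```

```text
dpos mm [-223.5  324.7   63.6] rot [8.0000e-04 1.0000e-03 1.1858e+00]
[[ 3.51208920e-01  9.36297062e-01 -3.26828133e-04]
 [ 9.36296345e-01 -3.51209058e-01 -1.16311606e-03]
 [-1.20380715e-03  1.02488749e-04 -9.99999270e-01]]
time: 0.57
tcp_pos: [0.3469, 0.4381, 0.2705]
tcp_rot: [0.0, 0.958, 0.286, -0.0]
force: [0.6, -0.1, 1.2]
grip_width: 1.0
t 0.57 tcp [346.9 438.1 270.5] xhead 33.28 zax [-0. -0. -1.] F [ 0.6 -0.1  1.2] grip 1.0
dpos mm [  5.2 186.6  30.5] rot [1.000e-04 3.000e-04 5.547e-01]
```

```bash
python3 -m creep '[{"delta_pos":[5,187,30],"rot":[0,0,0.555],"claw":100},{"delta_pos":[5,187,30],"rot":[0,0,0.555],"claw":100},{"delta_pos":[5,187,30],"rot":[0,0,0.555],"claw":100},{"delta_pos":[5,187,30],"rot":[0,0,0.555],"claw":100},{"delta_pos":[5,187,30],"rot":[0,0,0.555],"claw":100}]'
python3 - <<'E'
from h import *
stat()
c=cal("wrist");im=manip.read_camera("wrist"); np.savez("w1.npz",K=c[0],r=c[1],t=c[2],im=im)
crop(im,0,0,512,384,1.5,"pics/w1.png");
E
```

```text
time: 0.98
tcp_pos: [0.4562, 0.2821, 0.2404]
tcp_rot: [0.001, 1.0, 0.01, 0.0]
force: [0.6, -0.6, 0.1]
grip_width: 1.003
t 0.98 tcp [456.2 282.1 240.4] xhead 1.15 zax [ 0.    -0.002 -1.   ] F [ 0.6 -0.6  0.1] grip 1.003
```

View pics/w1.png

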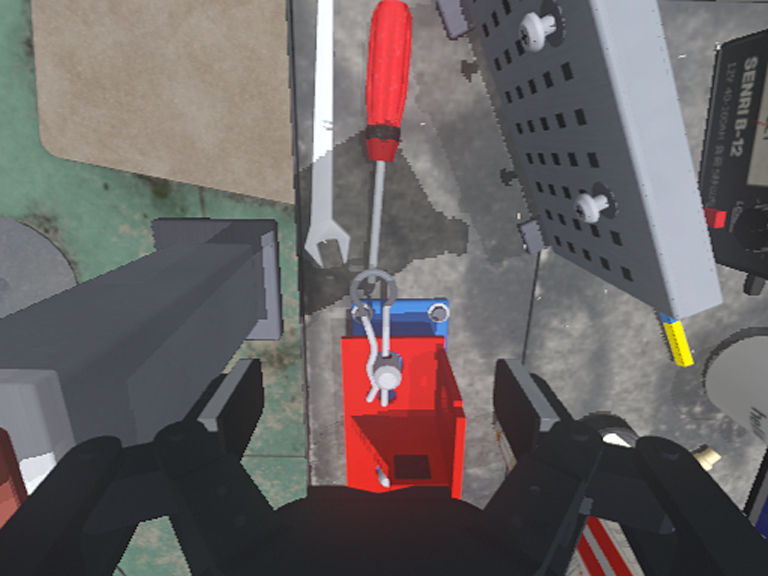

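Run:
```python
from h import *
d=np.load("w1.npz"); c=(d["K"],d["r"],d["t"]); im=d["im"]
crop(im,215,170,325,310,5,"pics/w1a.png"); crop(im,300,0,440,160,5,"pics/w1b.png")
f=lambda x,y,z: ray(c,(x+.5)/1.5-.5,(y+.5)/1.5-.5,z)
print("eye",f(374,289,.053),"post",f(388,378,.071))
a=f(530,33,.12);b=f(588,208,.12);print(a,b,np.linalg.norm(a-b),np.degrees(np.arctan2(-(a-b)[0],(a-b)[1])))
```

```text
eye [0.45448988 0.27391136 0.053     ] post [0.46524165 0.21604814 0.071     ]
[0.51765051 0.41032875 0.12      ] [0.55500549 0.33906501 0.12      ] 0.08046063987313404 27.662601343673668
```

View pics/w1a.png

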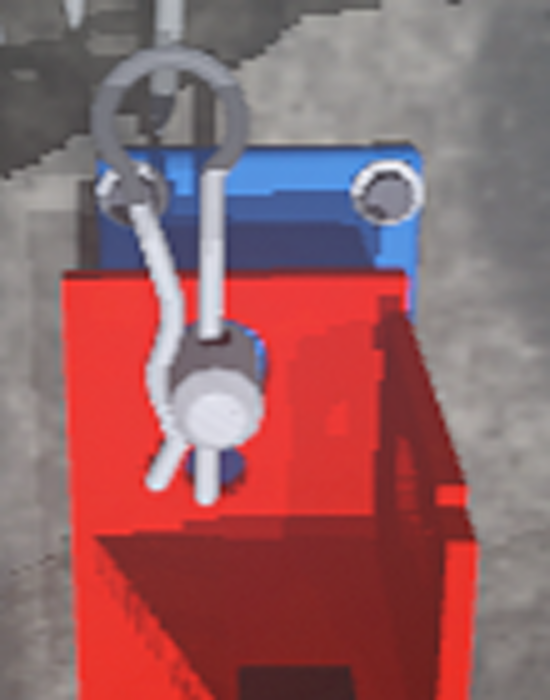

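View pics/w1b.png

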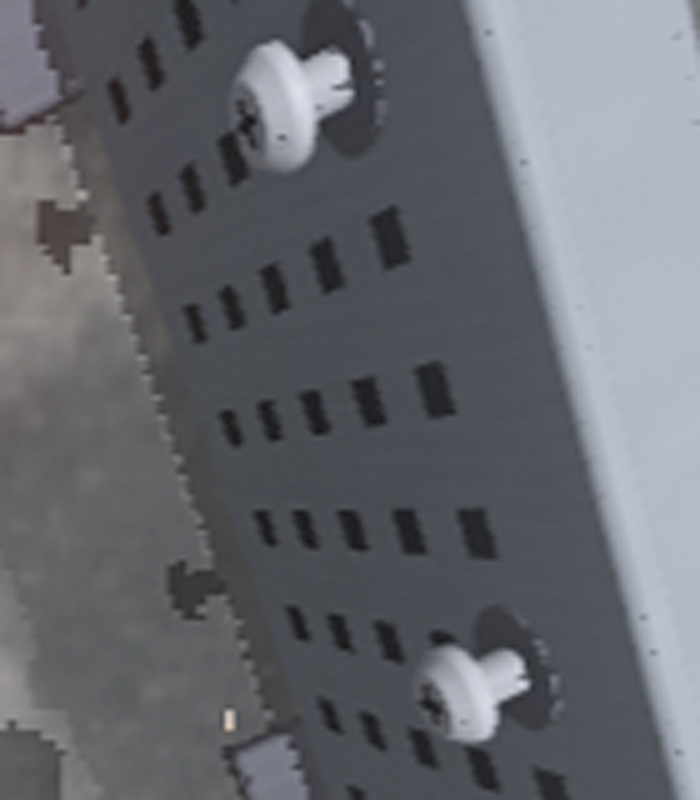

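Run:
```python
from h import *
d=np.load("w1.npz"); c=(d["K"],d["r"],d["t"]); tc=cal("top"); sc=cal("scene")
f=lambda x,y,z,x0,y0: ray(c,x0+(x+.5)/5-.5,y0+(y+.5)/5-.5,z)
e=f(170,122,.053,215,170);p=f(217,408,.071,215,170)
print("eye",e,"post",p,"dist",np.linalg.norm((e-p)[:2]), "exp",np.hypot(58,9))
v=(e-p)[:2]; print("clip x heading(deg from Y)",np.degrees(np.arctan2(-v[0],v[1])-np.arctan2(9,58)))
a=f(247,120,.12,300,0);b=f(434,697,.12,300,0)
print("crowns",a,b,np.linalg.norm(a-b),np.degrees(np.arctan2(-(a-b)[0],(a-b)[1])))
# top back edge of board? front top edge line points z=.15
for q in [(465,0),(560,340),(660,760)]: print("edge",f(*q,.15,300,0))
```

```text
eye [0.45393862 0.27227968 0.053     ] post [0.46470907 0.2167757  0.071     ] dist 0.05653931694618817 exp 58.69412236331676
clip x heading(deg from Y) 2.1612942495024683
crowns [0.51518187 0.40931503 0.12      ] [0.55122393 0.33863632 0.12      ] 0.07933794721217484 27.018956159434776
edge [0.52671323 0.4129094  0.15      ]
edge [0.54308283 0.38128959 0.15      ]
edge [0.56481122 0.33521994 0.15      ]
```

```bash
python3 -c "
from h import *
goto([.4539,.2735,.117],1.7)"
```

```text
dpos mm [ -4.2   5.5 123.1] rot [ 0.0029 -0.0005 -0.0138]
```

```bash
python3 -c "
from h import *
stat();goto([.4539,.2735,.117],1.7)"
python3 -m creep '[{"delta_pos":[-4,5.5,40],"rot":[0.003,0,-0.014],"claw":100},{"delta_pos":[-4,5.5,80],"rot":[0.003,0,-0.014],"claw":100},{"delta_pos":[-4,5.5,110],"rot":[0.003,0,-0.014],"claw":100},{"delta_pos":[-4,5.5,110],"rot":[0.003,0,-0.014],"claw":70}]'
python3 - <<'E'
from h import *
stat();goto([.4539,.2735,.117],1.7)
c=cal("wrist");im=manip.read_camera("wrist"); np.savez("w2.npz",K=c[0],r=c[1],t=c[2],im=im)
crop(im,0,0,512,384,1.5,"pics/w2.png"); stat()
E
```

```text
t 1.03 tcp [457.9 279.4 240.1] xhead 0.91 zax [ 0.001 -0.003 -1.   ] F [ 1.7 -3.9 -1.5] grip 1.0
dpos mm [ -4.2   5.5 123.1] rot [ 0.0029 -0.0005 -0.0138]
time: 1.37
tcp_pos: [0.4469, 0.2799, 0.1255]
tcp_rot: [0.001, 1.0, 0.024, -0.004]
force: [-1.2, -0.2, -0.4]
grip_width: 0.889
t 1.37 tcp [446.9 279.9 125.5] xhead 2.72 zax [-0.007 -0.003 -1.   ] F [-1.2 -0.2 -0.4] grip 0.889
dpos mm [6.8 6.7 8.5] rot [0.0028 0.0073 0.0177]
t 1.42 tcp [448.3 280.7 128.7] xhead 2.69 zax [-0.005 -0.001 -1.   ] F [-0.5  0.2 -0.2] grip 0.802
```

View pics/w2.png

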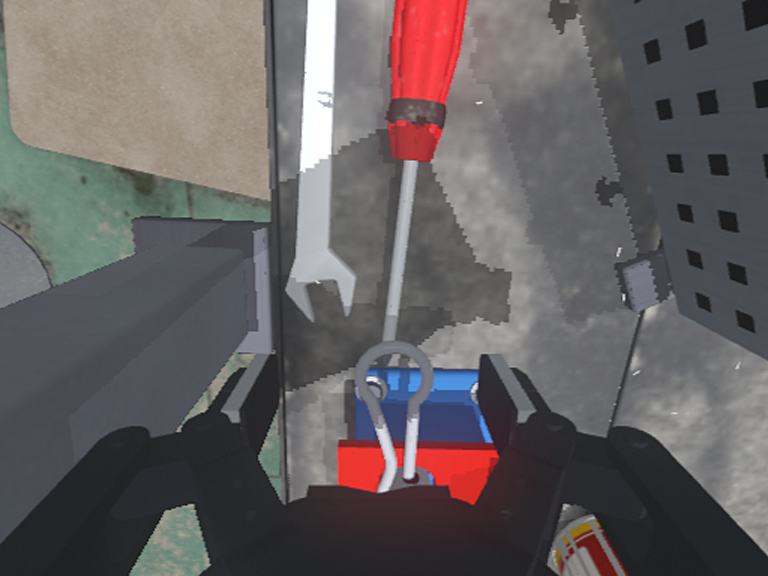

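```bash
python3 -m creep '[{"delta_pos":[0,0,0],"rot":[0,0,0],"claw":70},{"delta_pos":[0,0,0],"rot":[0,0,0],"claw":70},{"delta_pos":[0,0,0],"rot":[0,0,0],"claw":70}]'
python3 - <<'E'
from h import *
stat();goto([.4539,.2735,.117],1.7)
d=np.load("w2.npz"); c=(d["K"],d["r"],d["t"])
f=lambda x,y,z: ray(c,(x+.5)/1.5-.5,(y+.5)/1.5-.5,z)
print("eye",f(395,381,.053))
E
```

```text
time: 1.67
tcp_pos: [0.4511, 0.2824, 0.1332]
tcp_rot: [-0.003, 1.0, 0.023, 0.001]
force: [-0.2, -0.1, 0.5]
grip_width: 0.701
t 1.67 tcp [451.1 282.4 133.2] xhead 2.66 zax [ 0.002  0.005 -1.   ] F [-0.2 -0.1  0.5] grip 0.701
dpos mm [ 2.3  9.1 16.2] rot [-0.0053 -0.0026  0.0167]
eye [0.45451287 0.2713898  0.053     ]
```

```bash
python3 -m creep '[{"delta_pos":[2,9,8],"rot":[-0.005,-0.003,0.017],"claw":70},{"delta_pos":[2,9,16],"rot":[-0.005,-0.003,0.017],"claw":70},{"delta_pos":[2,9,16],"rot":[-0.005,-0.003,0.017],"claw":70},{"delta_pos":[2,9,16],"rot":[-0.005,-0.003,0.017],"claw":70}]'
python3 -c "
from h import *
stat();goto([.454,.2735,.117],1.7)"
```

```text
time: 2.0
tcp_pos: [0.4522, 0.2722, 0.1144]
tcp_rot: [0.001, 1.0, 0.014, -0.002]
force: [0.4, 0.5, 0.1]
grip_width: 0.697
t 2.0 tcp [452.2 272.2 114.4] xhead 1.63 zax [-0.004 -0.003 -1.   ] F [0.4 0.5 0.1] grip 0.697
dpos mm [ 1.8 -1.3 -2.6] rot [ 0.0029  0.004  -0.0011]
```

```bash
python3 -m creep '[{"delta_pos":[2,-1,-2],"rot":[0.003,0.004,0],"claw":45},{"delta_pos":[2,-1,-2],"rot":[0.003,0.004,0],"claw":45},{"delta_pos":[2,-1,-2],"rot":[0.003,0.004,0],"claw":20},{"delta_pos":[2,-1,-2],"rot":[0.003,0.004,0],"claw":20},{"delta_pos":[2,-1,-2],"rot":[0.003,0.004,0],"claw":20}]' 60
python3 - <<'E'
from h import *
stat()
c=cal("wrist");im=manip.read_camera("wrist"); np.savez("w3.npz",K=c[0],r=c[1],t=c[2],im=im)
crop(im,100,150,400,350,2.6,"pics/w3.png"); stat()
E
```

```text
time: 2.42
tcp_pos: [0.4548, 0.274, 0.1173]
tcp_rot: [-0.001, 1.0, 0.015, 0.001]
force: [0.5, 0.5, 0.5]
grip_width: 0.339
t 2.42 tcp [454.8 274.  117.3] xhead 1.67 zax [ 0.002  0.002 -1.   ] F [0.5 0.5 0.5] grip 0.339
t 2.47 tcp [454.7 274.  117.3] xhead 1.67 zax [ 0.002  0.002 -1.   ] F [0.8 0.4 1.6] grip 0.34
```

View pics/w3.png

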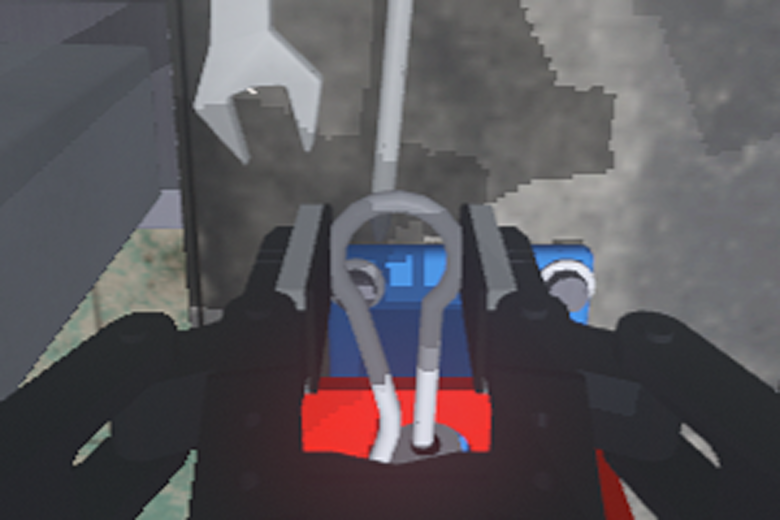

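```bash
python3 -m creep '[{"delta_pos":[0,-6,0],"rot":[0,0,0],"claw":20},{"delta_pos":[0,-14,0],"rot":[0,0,0],"claw":20},{"delta_pos":[0,-24,0],"rot":[0,0,0],"claw":20},{"delta_pos":[0,-38,0],"rot":[0,0,0],"claw":20},{"delta_pos":[0,-52,0],"rot":[0,0,0],"claw":20}]'
python3 - <<'E'
from h import *
stat()
c=cal("wrist");im=manip.read_camera("wrist"); np.savez("w4.npz",K=c[0],r=c[1],t=c[2],im=im)
crop(im,100,150,400,350,2.6,"pics/w4.png"); stat()
E
```

```text
time: 2.88
tcp_pos: [0.4529, 0.3265, 0.1169]
tcp_rot: [-0.0, 1.0, 0.014, 0.0]
force: [0.2, -0.4, -1.0]
grip_width: 0.34
t 2.88 tcp [452.9 326.5 116.9] xhead 1.62 zax [ 0.001  0.001 -1.   ] F [ 0.2 -0.4 -1. ] grip 0.34
t 2.93 tcp [451.9 330.3 117. ] xhead 1.82 zax [ 0.001  0.003 -1.   ] F [-0.8  3.3 -0.4] grip 0.337
```

View pics/w4.png

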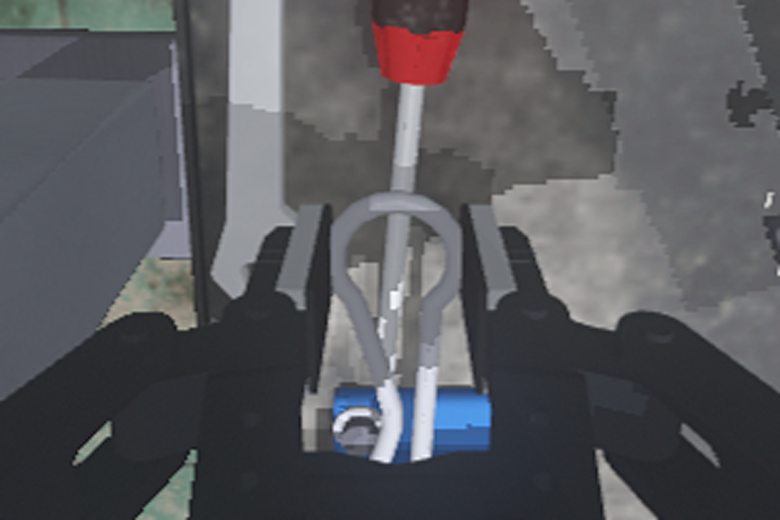

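```bash
python3 -m creep '[{"delta_pos":[0,-15,-15],"rot":[0,0,0],"claw":20},{"delta_pos":[0,-22,-50],"rot":[0,0,0],"claw":20},{"delta_pos":[0,-22,-90],"rot":[0,0,0],"claw":20},{"delta_pos":[0,10,-120],"rot":[0,0,0],"claw":20},{"delta_pos":[-3,50,-130],"rot":[0,0,0],"claw":20}]'
python3 -c "
from h import *
stat();goto([.434,-.035,.22],0.5)"
```

```text
time: 3.35
tcp_pos: [0.4519, 0.281, 0.2508]
tcp_rot: [-0.003, 1.0, 0.017, 0.003]
force: [1.2, -0.2, 0.5]
grip_width: 0.34
t 3.35 tcp [451.9 281.  250.8] xhead 2.0 zax [ 0.005  0.005 -1.   ] F [ 1.2 -0.2  0.5] grip 0.34
dpos mm [-29.1 315.3  29. ] rot [-0.0052 -0.0054  0.0262]
```

```bash
python3 -m creep '[{"delta_pos":[-6,40,0],"rot":[0,0,0.01],"claw":20},{"delta_pos":[-12,81,0],"rot":[-0.005,-0.005,0.02],"claw":20},{"delta_pos":[-20,122,0],"rot":[-0.005,-0.005,0.026],"claw":20},{"delta_pos":[-25,163,0],"rot":[-0.005,-0.005,0.026],"claw":20},{"delta_pos":[-29,204,0],"rot":[-0.005,-0.005,0.026],"claw":20}]'
python3 -m creep '[{"delta_pos":[0,41,10],"rot":[0,0,0],"claw":20},{"delta_pos":[0,80,20],"rot":[0,0,0],"claw":20},{"delta_pos":[0,105,30],"rot":[0,0,0],"claw":20},{"delta_pos":[0,109,30],"rot":[0,0,0],"claw":20},{"delta_pos":[0,109,30],"rot":[0,0,0],"claw":20}]'
python3 - <<'E'
from h import *
stat();goto([.434,-.035,.22],0.5)
c=cal("wrist");im=manip.read_camera("wrist"); np.savez("w5.npz",K=c[0],r=c[1],t=c[2],im=im)
crop(im,0,0,512,384,1.5,"pics/w5.png");
E
```

```text
time: 3.77
tcp_pos: [0.4274, 0.0712, 0.2463]
tcp_rot: [0.002, 1.0, 0.002, -0.002]
force: [0.8, 0.0, -0.3]
grip_width: 0.34
time: 4.18
tcp_pos: [0.4282, -0.0379, 0.2166]
tcp_rot: [0.002, 1.0, 0.0, -0.002]
force: [-0.0, 0.9, -0.2]
grip_width: 0.336
t 4.18 tcp [428.2 -37.9 216.6] xhead 0.0 zax [-0.005 -0.004 -1.   ] F [-0.   0.9 -0.2] grip 0.336
dpos mm [ 5.8 -2.9 -3.4] rot [ 0.0038  0.0048 -0.0087]
```

View pics/w5.png

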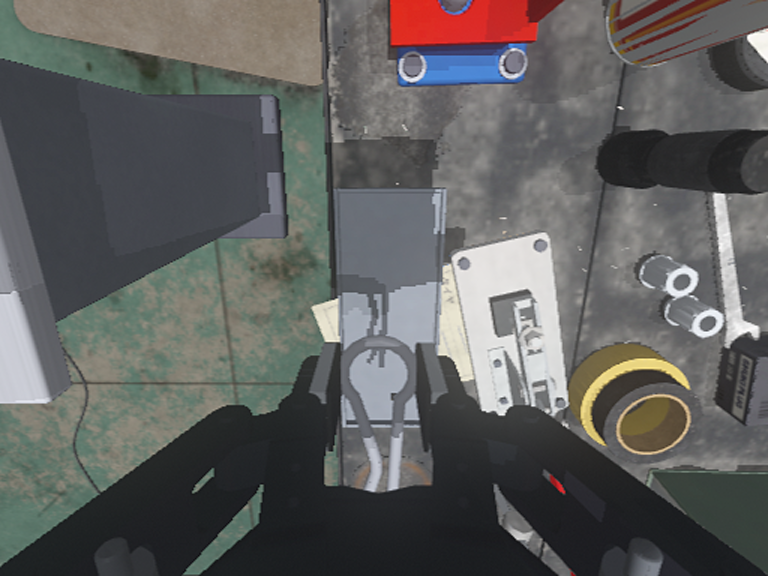

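Run:
```python
from h import *
d=np.load("w5.npz"); c=(d["K"],d["r"],d["t"]); 
f=lambda x,y,z: ray(c,(x+.5)/1.5-.5,(y+.5)/1.5-.5,z)
for p in [(337,189),(446,187),(342,424),(334,315),(440,315),(430,424)]: print(p,f(*p,.014))
print(f(378,378,.22-.064))
```

```text
(337, 189) [0.4006421  0.01860588 0.014     ]
(446, 187) [0.47309589 0.01996396 0.014     ]
(342, 424) [ 0.39877635 -0.16758533  0.014     ]
(334, 315) [ 0.39554466 -0.07201985  0.014     ]
(440, 315) [ 0.47360339 -0.07181504  0.014     ]
(430, 424) [ 0.47016923 -0.16726514  0.014     ]
[ 0.42875627 -0.03817383  0.156     ]
```

```bash
python3 -c "
from h import *
stat();goto([.436,-.036,.22],0.2)"
python3 -m creep '[{"delta_pos":[8,-2,35],"rot":[0.004,0.005,-0.004],"claw":20},{"delta_pos":[8,-2,70],"rot":[0.004,0.005,-0.004],"claw":20},{"delta_pos":[8,-2,95],"rot":[0.004,0.005,-0.004],"claw":20},{"delta_pos":[8,-2,107],"rot":[0.004,0.005,-0.004],"claw":20},{"delta_pos":[8,-2,107],"rot":[0.004,0.005,-0.004],"claw":20}]'
python3 -c "
from h import *
stat();goto([.436,-.036,.085],0.2)"
```

```text
t 4.23 tcp [428.6 -36.4 216.9] xhead 0.12 zax [-0.004 -0.004 -1.   ] F [-0.2  0.5 -0.7] grip 0.336
dpos mm [ 7.4 -0.4 -3.1] rot [ 0.0037  0.0042 -0.0013]
time: 4.65
tcp_pos: [0.4347, -0.0335, 0.1075]
tcp_rot: [0.001, 1.0, 0.005, -0.002]
force: [-0.7, 0.6, 0.1]
grip_width: 0.34
t 4.65 tcp [434.7 -33.5 107.5] xhead 0.57 zax [-0.004 -0.002 -1.   ] F [-0.7  0.6  0.1] grip 0.34
dpos mm [ 1.3  2.5 22.5] rot [0.0015 0.0037 0.0064]
```

```bash
python3 -m creep '[{"delta_pos":[1,2,10],"rot":[0.001,0.004,0],"claw":20},{"delta_pos":[1,2,22],"rot":[0.001,0.004,0],"claw":20},{"delta_pos":[1,2,22],"rot":[0.001,0.004,0],"claw":20},{"delta_pos":[1,2,22],"rot":[0.001,0.004,0],"claw":20}]'
python3 -c "
from h import *
stat();goto([.436,-.036,.085],0.2)"
```

```text
time: 4.98
tcp_pos: [0.4375, -0.0363, 0.0884]
tcp_rot: [-0.001, 1.0, 0.004, 0.002]
force: [0.9, -0.5, -1.0]
grip_width: 0.339
t 4.98 tcp [437.5 -36.3  88.4] xhead 0.48 zax [ 0.005  0.001 -1.   ] F [ 0.9 -0.5 -1. ] grip 0.339
dpos mm [-1.5 -0.3  3.4] rot [-0.001  -0.0048  0.0048]
```

```bash
python3 -m creep '[{"delta_pos":[0,0,4],"rot":[0,0,0],"claw":20},{"delta_pos":[0,0,4],"rot":[0,0,0],"claw":20},{"delta_pos":[0,0,4],"rot":[0,0,0],"claw":50},{"delta_pos":[0,0,4],"rot":[0,0,0],"claw":50},{"delta_pos":[0,0,4],"rot":[0,0,0],"claw":50}]'
python3 - <<'E'
from h import *
stat()
c=cal("wrist");im=manip.read_camera("wrist"); np.savez("w6.npz",K=c[0],r=c[1],t=c[2],im=im)
crop(im,100,150,400,350,2.6,"pics/w6.png"); stat()
E
```

```text
time: 5.4
tcp_pos: [0.4373, -0.0372, 0.0841]
tcp_rot: [-0.001, 1.0, 0.003, 0.003]
force: [-0.3, -0.4, -0.7]
grip_width: 0.5
t 5.4 tcp [437.3 -37.2  84.1] xhead 0.4 zax [ 0.006  0.001 -1.   ] F [-0.3 -0.4 -0.7] grip 0.5
t 5.45 tcp [437.3 -37.2  84. ] xhead 0.4 zax [ 0.005  0.001 -1.   ] F [ 0.8  0.2 -0.4] grip 0.501
```

View pics/w6.png

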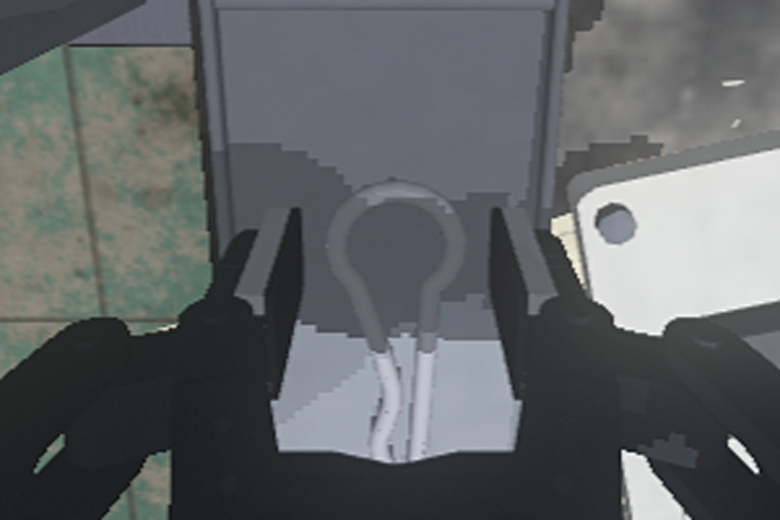

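```bash
python3 -m creep '[{"delta_pos":[0,0,-30],"rot":[0,0,0],"claw":50},{"delta_pos":[0,0,-70],"rot":[0,0,0],"claw":55},{"delta_pos":[0,0,-110],"rot":[0,0,0],"claw":100},{"delta_pos":[0,0,-150],"rot":[0,0,0],"claw":100},{"delta_pos":[0,0,-165],"rot":[0,0,0],"claw":100}]'
python3 - <<'E'
from h import *
stat()
c=cal("wrist");im=manip.read_camera("wrist"); np.savez("w7.npz",K=c[0],r=c[1],t=c[2],im=im)
crop(im,100,50,400,350,2,"pics/w7.png"); stat(); goto([.465,.165,.25],91.7)
E
```

```text
time: 5.87
tcp_pos: [0.4379, -0.038, 0.2539]
tcp_rot: [-0.001, 1.0, 0.003, 0.006]
force: [2.0, -0.1, -0.3]
grip_width: 0.946
t 5.87 tcp [437.9 -38.  253.9] xhead 0.34 zax [ 0.011  0.003 -1.   ] F [ 2.  -0.1 -0.3] grip 0.946
t 5.92 tcp [438.5 -37.7 254.6] xhead 0.36 zax [ 0.013  0.004 -1.   ] F [ 2.4 -0.3  1.9] grip 0.995
dpos mm [  27.7 -202.5    5.8] rot [ 0.0073 -0.0131 -1.5942]
```

View pics/w7.png

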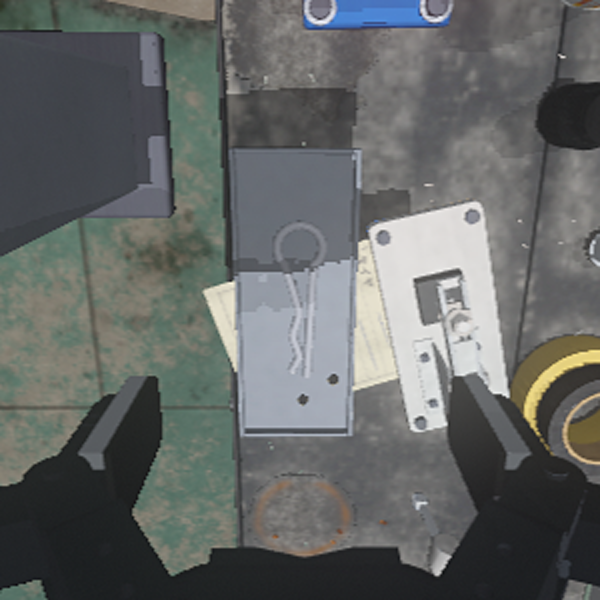

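```bash
python3 -m creep '[{"delta_pos":[28,-202,0],"rot":[0,0,-1.594],"claw":100},{"delta_pos":[28,-202,0],"rot":[0,0,-1.594],"claw":100},{"delta_pos":[28,-202,0],"rot":[0,0,-1.594],"claw":100},{"delta_pos":[28,-202,0],"rot":[0,0,-1.594],"claw":100},{"delta_pos":[28,-202,0],"rot":[0,0,-1.594],"claw":100}]'
python3 -c "
from h import *
stat();goto([.465,.165,.25],91.7)"
```

```text
time: 6.33
tcp_pos: [0.4626, 0.1674, 0.2491]
tcp_rot: [-0.0, 0.949, 0.314, 0.003]
force: [0.2, -1.7, 0.8]
grip_width: 1.003
t 6.33 tcp [462.6 167.4 249.1] xhead 36.6 zax [ 0.005  0.002 -1.   ] F [ 0.2 -1.7  0.8] grip 1.003
dpos mm [ 0.5  3.3 -0.9] rot [ 0.0039 -0.0039 -0.9616]
```

```bash
python3 -m creep '[{"delta_pos":[0,3,0],"rot":[0.004,-0.004,-0.962],"claw":100},{"delta_pos":[0,3,0],"rot":[0.004,-0.004,-0.962],"claw":100},{"delta_pos":[0,3,0],"rot":[0.004,-0.004,-0.962],"claw":100},{"delta_pos":[0,3,0],"rot":[0.004,-0.004,-0.962],"claw":100},{"delta_pos":[0,3,0],"rot":[0.004,-0.004,-0.962],"claw":100}]'
python3 -c "
from h import *
stat();goto([.465,.165,.25],91.7)"
```

```text
time: 6.75
tcp_pos: [0.4646, 0.1623, 0.2489]
tcp_rot: [0.0, 0.807, 0.59, 0.0]
force: [0.1, 0.5, -0.4]
grip_width: 1.002
t 6.75 tcp [464.6 162.3 248.9] xhead 72.37 zax [ 0.001  0.    -1.   ] F [ 0.1  0.5 -0.4] grip 1.002
dpos mm [ 2.7 -0.4 -1.1] rot [ 1.100e-03 -2.000e-04 -3.374e-01]
```

```bash
python3 -m creep '[{"delta_pos":[2,0,0],"rot":[0,0,-0.337],"claw":100},{"delta_pos":[2,0,0],"rot":[0,0,-0.337],"claw":100},{"delta_pos":[2,0,0],"rot":[0,0,-0.337],"claw":100},{"delta_pos":[2,0,0],"rot":[0,0,-0.337],"claw":100},{"delta_pos":[2,0,0],"rot":[0,0,-0.337],"claw":100}]'
python3 - <<'E'
from h import *
stat()
c=cal("wrist");im=manip.read_camera("wrist"); np.savez("w8.npz",K=c[0],r=c[1],t=c[2],im=im)
crop(im,0,0,512,384,1.5,"pics/w8.png"); stat();goto([.465,.165,.25],91.7)
E
```

```text
time: 7.17
tcp_pos: [0.4652, 0.1641, 0.249]
tcp_rot: [0.0, 0.7, 0.714, 0.001]
force: [-0.2, 1.0, 0.0]
grip_width: 0.995
t 7.17 tcp [465.2 164.1 249. ] xhead 91.14 zax [ 0.001  0.    -1.   ] F [-0.2  1.   0. ] grip 0.995
t 7.22 tcp [465.2 164.1 249. ] xhead 91.12 zax [ 0.001  0.    -1.   ] F [-0.2  0.1 -0.4] grip 1.002
dpos mm [ 0.9 -0.2 -1. ] rot [ 0.0012 -0.0002 -0.0101]
```

View pics/w8.png

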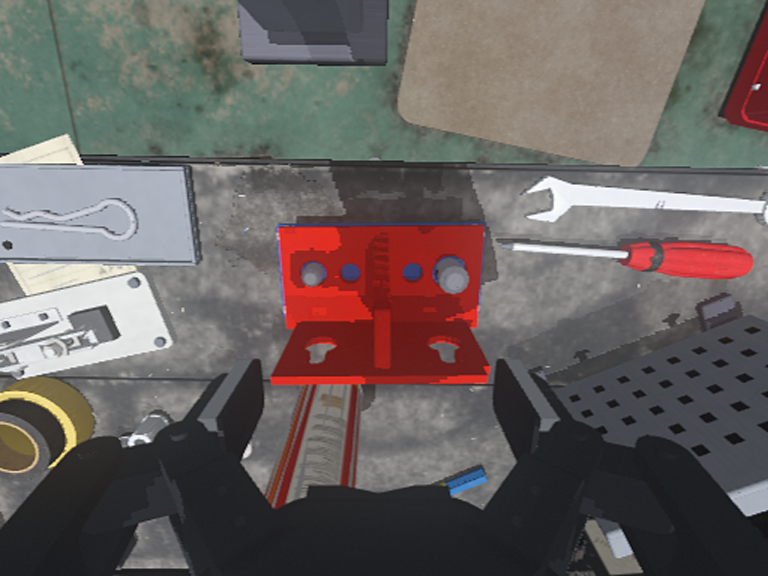

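Run:
```python
from h import *
d=np.load("w8.npz"); c=(d["K"],d["r"],d["t"]); im=d["im"]
crop(im,170,140,340,270,4.5,"pics/w8a.png")
f=lambda x,y,z: ray(c,(x+.5)/1.5-.5,(y+.5)/1.5-.5,z)
for p,z in [((375,309),.119),((391,309),.119),((273,384),.125),((490,382),.125),((277,225),.05),((484,223),.05),((314,272),.062),((452,272),.071)]: print(p,f(*p,z))
```

```text
(375, 309) [0.46574563 0.16211702 0.119     ]
(391, 309) [0.46556967 0.17070943 0.119     ]
(273, 384) [0.50925326 0.10625291 0.125     ]
(490, 382) [0.505513   0.22667733 0.125     ]
(277, 225) [0.43344986 0.09479691 0.05      ]
(484, 223) [0.42924134 0.23446438 0.05      ]
(314, 272) [0.46248507 0.12075711 0.062     ]
(452, 272) [0.4580117  0.21139072 0.071     ]
```

View pics/w8a.png

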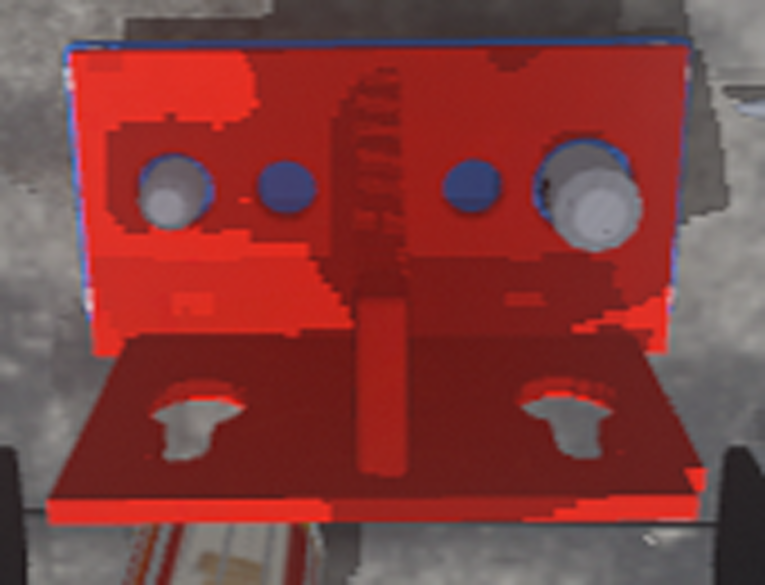

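```bash
cat > fit.py <<'E'
from h import *
from scipy.optimize import least_squares
def fit(c,objs,px,x0,extra=None):
    P=np.array(objs)/1000.; px=np.array(px,float)
    def W(v):
        M=R.from_euler('z',v[2]).as_matrix(); return P@M.T+np.array([v[0],v[1],x0[3] if len(v)<4 else v[3]])
    r=least_squares(lambda v:(proj(c,W(v))-px).ravel(),x0[:3],loss='soft_l1')
    return r.x,np.round(proj(c,W(r.x))-px,1)
E
python3 - <<'E'
from fit import *
d=np.load("w8.npz"); c=(d["K"],d["r"],d["t"])
q=[(68,50),(690,45),(47,524),(698,520),(358,298),(405,298),(604,215),(166,206)]
o=[(-45,-70,50),(-45,70,50),(30,-62,125),(30,62,125),(-12,-5,119),(-12,5,119),(-12,48,71),(-12,-48,62)]
px=[(170+(x+.5)/4.5-.5,140+(y+.5)/4.5-.5) for x,y in q]
v,res=fit(c,o,px,[.478,.165,.03,0]); print("foot",v[:2],np.degrees(v[2])); print(res)
M=R.from_euler('z',v[2]).as_matrix(); print("rib", M@[.003,0,0]+[v[0],v[1],0])
E
```

```text
foot [0.47763716 0.16601674] 1.4314920577500259
[[-0.1  0. ]
 [-0.2  0.5]
 [ 0.  -0.3]
 [ 4.2 -0. ]
 [-1.1 -0. ]
 [ 0.9 -0.1]
 [-0.8  0.1]
 [-0.2 -0.1]]
rib [0.48063623 0.16609169 0.        ]
```

```bash
python3 -c "
from h import *
stat();goto([.4806,.1661,.161],91.43)"
python3 -m creep '[{"delta_pos":[2,15.5,25],"rot":[0,0,-0.005],"claw":60},{"delta_pos":[2,15.5,55],"rot":[0,0,-0.005],"claw":45},{"delta_pos":[2,15.5,75],"rot":[0,0,-0.005],"claw":45},{"delta_pos":[2,15.5,75],"rot":[0,0,-0.005],"claw":45},{"delta_pos":[2,15.5,75],"rot":[0,0,-0.005],"claw":45}]' 100
python3 -c "
from h import *
stat();goto([.4806,.1661,.161],91.43)"
```

```text
t 7.22 tcp [465.2 164.1 249. ] xhead 91.12 zax [ 0.001  0.    -1.   ] F [-0.2  0.1 -0.4] grip 1.002
dpos mm [ 1.7 15.3 88. ] rot [ 0.0012 -0.0002 -0.0054]
time: 7.63
tcp_pos: [0.4804, 0.1663, 0.1737]
tcp_rot: [0.0, 0.698, 0.716, -0.001]
force: [0.2, 0.1, 1.0]
grip_width: 0.453
t 7.63 tcp [480.4 166.3 173.7] xhead 91.5 zax [-0.    -0.001 -1.   ] F [0.2 0.1 1. ] grip 0.453
dpos mm [-0.2  0.2 12.7] rot [-0.0003  0.0012  0.0012]
```

```bash
python3 -m creep '[{"delta_pos":[0,0,12],"rot":[0,0.001,0],"claw":30},{"delta_pos":[0,0,12],"rot":[0,0.001,0],"claw":25},{"delta_pos":[0,0,12],"rot":[0,0.001,0],"claw":20},{"delta_pos":[0,0,12],"rot":[0,0.001,0],"claw":0},{"delta_pos":[0,0,12],"rot":[0,0.001,0],"claw":0}]' 100
python3 -m creep '[{"delta_pos":[0,0,0],"rot":[0,0,0],"claw":0},{"delta_pos":[0,0,0],"rot":[0,0,0],"claw":0},{"delta_pos":[0,0,0],"rot":[0,0,0],"claw":0}]' 100
python3 - <<'E'
from h import *
stat();goto([.4806,.1661,.161],91.43)
c=cal("wrist");im=manip.read_camera("wrist"); np.savez("w9.npz",K=c[0],r=c[1],t=c[2],im=im)
crop(im,0,0,512,384,1.5,"pics/w9.png"); stat()
E
```

```text
time: 8.05
tcp_pos: [0.4815, 0.1668, 0.1637]
tcp_rot: [0.0, 0.697, 0.717, 0.002]
force: [-2.4, -0.7, 6.5]
grip_width: 0.098
time: 8.3
tcp_pos: [0.4815, 0.1668, 0.1637]
tcp_rot: [0.0, 0.697, 0.717, 0.002]
force: [-1.7, -1.3, 6.0]
grip_width: 0.096
t 8.3 tcp [481.5 166.8 163.7] xhead 91.59 zax [ 0.003  0.002 -1.   ] F [-1.7 -1.3  6. ] grip 0.096
dpos mm [-0.6 -0.9  2.7] rot [ 0.0029 -0.0024  0.0027]
t 8.35 tcp [481.5 166.8 163.8] xhead 91.59 zax [ 0.003  0.003 -1.   ] F [-2.1 -1.1  6.7] grip 0.1
```

View pics/w9.png

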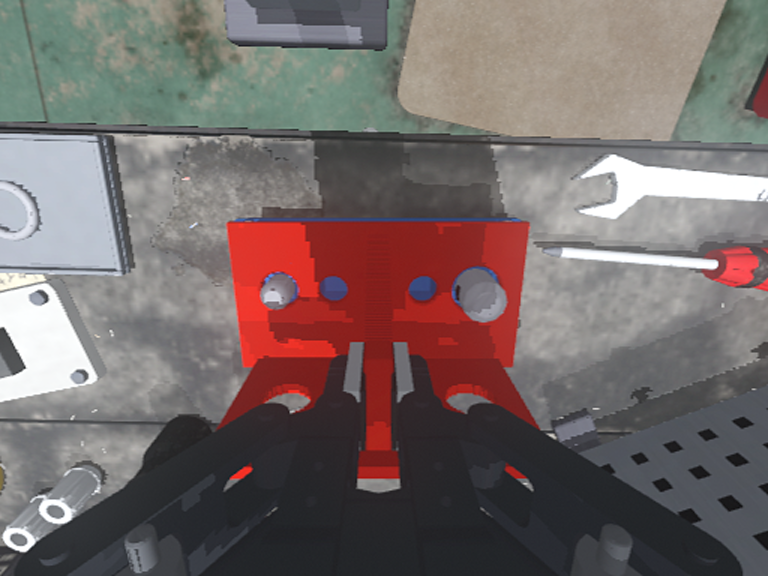

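```bash
python3 -m creep '[{"delta_pos":[0,0,-8],"rot":[0,0,0],"claw":0},{"delta_pos":[0,0,-18],"rot":[0,0,0],"claw":0},{"delta_pos":[0,0,-32],"rot":[0,0,0],"claw":0},{"delta_pos":[0,0,-45],"rot":[0,0,0],"claw":0},{"delta_pos":[0,0,-45],"rot":[0,0,0],"claw":0}]' 100
python3 - <<'E'
from h import *
stat();goto([.4222,.3175,.208],117)
c=cal("wrist");im=manip.read_camera("wrist"); np.savez("w10.npz",K=c[0],r=c[1],t=c[2],im=im)
crop(im,0,0,512,384,1.5,"pics/w10.png"); stat()
E
```

```text
time: 8.77
tcp_pos: [0.482, 0.167, 0.2103]
tcp_rot: [0.0, 0.697, 0.717, 0.003]
force: [0.9, 0.7, -4.4]
grip_width: 0.096
t 8.77 tcp [482.  167.  210.3] xhead 91.6 zax [ 0.005  0.004 -1.   ] F [ 0.9  0.7 -4.4] grip 0.096
dpos mm [152.1 -55.6   2.6] rot [ 0.0058 -0.0024 -0.4434]
t 8.82 tcp [481.5 166.9 208.9] xhead 91.61 zax [ 0.004  0.003 -1.   ] F [ 0.2  0.3 -4.3] grip 0.097
```

View pics/w10.png

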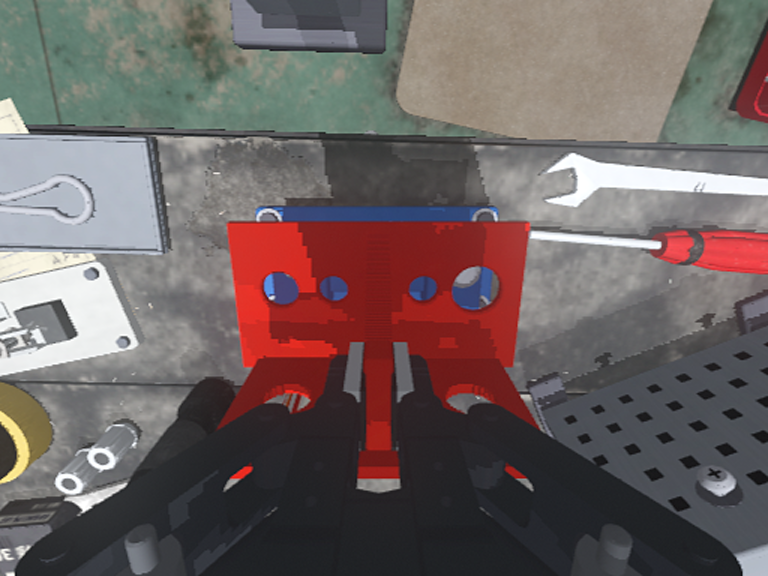

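```bash
python3 -m creep '[{"delta_pos":[35,-13,0],"rot":[0.003,-0.002,-0.1],"claw":0},{"delta_pos":[70,-26,0],"rot":[0.006,-0.002,-0.2],"claw":0},{"delta_pos":[105,-39,0],"rot":[0.006,-0.002,-0.3],"claw":0},{"delta_pos":[138,-50,0],"rot":[0.006,-0.002,-0.4],"claw":0},{"delta_pos":[152,-55,0],"rot":[0.006,-0.002,-0.443],"claw":0}]' 100
python3 -m creep '[{"delta_pos":[0,0,0],"rot":[0,0,0],"claw":0},{"delta_pos":[0,0,0],"rot":[0,0,0],"claw":0},{"delta_pos":[0,0,0],"rot":[0,0,0],"claw":0}]' 100
python3 - <<'E'
from h import *
stat();goto([.4222,.3175,.208],117)
c=cal("wrist");im=manip.read_camera("wrist"); np.savez("w11.npz",K=c[0],r=c[1],t=c[2],im=im)
crop(im,0,0,512,384,1.5,"pics/w11.png"); stat()
im=manip.read_camera("scene"); crop(im,150,110,310,270,3.7,"pics/s11.png"); np.save("s11.npy",im)
E
```

```text
time: 9.23
tcp_pos: [0.4185, 0.3218, 0.2066]
tcp_rot: [-0.002, 0.518, 0.856, -0.002]
force: [0.0, 0.9, -3.8]
grip_width: 0.097
time: 9.48
tcp_pos: [0.4218, 0.3158, 0.2067]
tcp_rot: [-0.001, 0.523, 0.852, -0.003]
force: [0.5, -0.8, -5.0]
grip_width: 0.097
t 9.48 tcp [421.8 315.8 206.7] xhead 116.89 zax [-0.004 -0.003 -1.   ] F [ 0.5 -0.8 -5. ] grip 0.097
dpos mm [ 1.3  1.1 -1.3] rot [-0.0053  0.001  -0.002 ]
t 9.53 tcp [422.  315.5 206.9] xhead 116.84 zax [-0.004 -0.003 -1.   ] F [ 0.4 -0.4 -4. ] grip 0.097
```

View pics/w11.png

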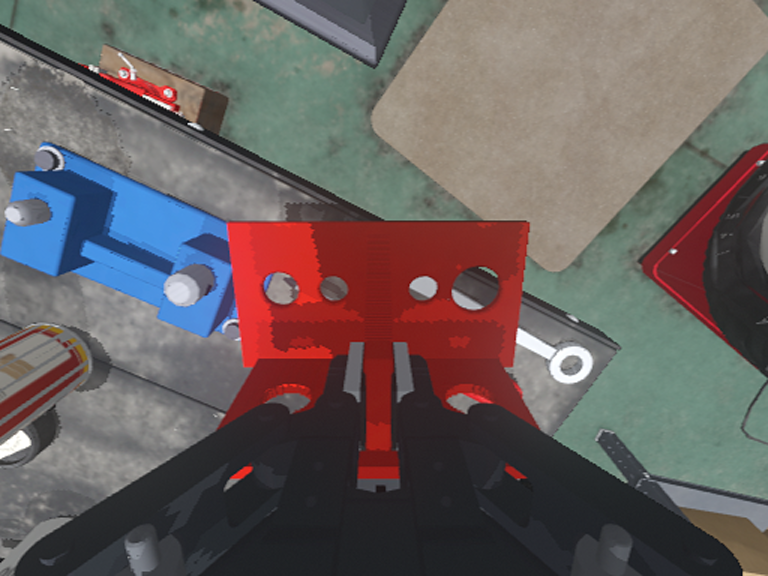

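View pics/s11.png

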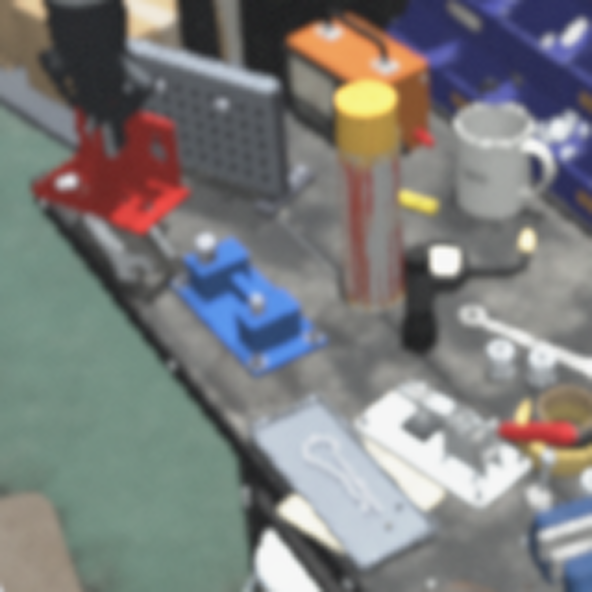

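Run:
```python
from h import *
a=cv2.imread("pics/top0.png"); b=cv2.imread("pics/scene0.png"); w=np.load("w10.npz")["im"][:,:,::-1]
r=lambda im,x0,y0,n=45,m=45: cv2.resize(im[y0:y0+m,x0:x0+n],(n*8,m*8),interpolation=cv2.INTER_CUBIC)
A=r(a,110,175,50,40); B=r(b,180,120,50,40); W=r(w,440,290,50,40)
cv2.imwrite("pics/z.png",np.vstack([np.hstack([A,B]),np.hstack([W,W*0])])[:600])
```

```text
(no output)
```

View pics/z.png

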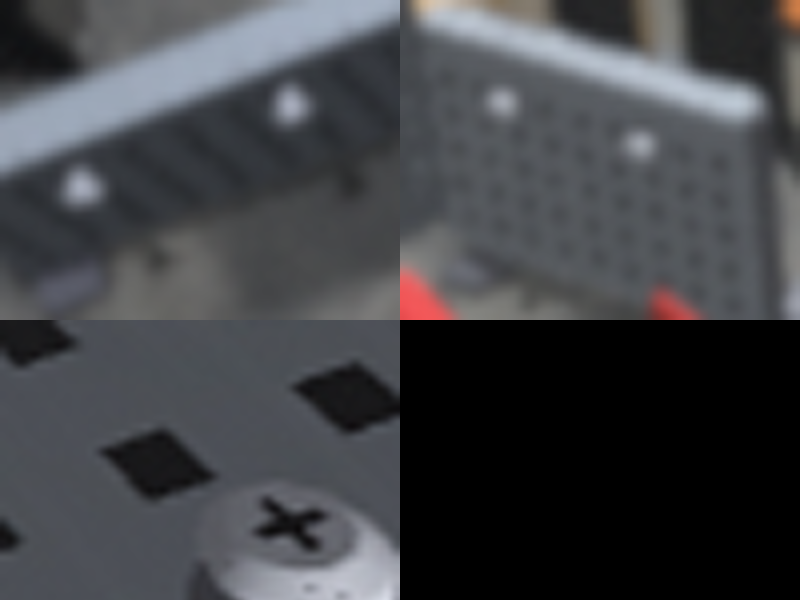

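```bash
cat > bfit.py <<'E'
from h import *
from scipy.optimize import least_squares
def L(n): d=np.load(n); return (d["K"],d["r"],d["t"])
g=lambda x,y,s,x0,y0:(x0+(x+.5)/s-.5,y0+(y+.5)/s-.5)
w1,w10,top,sc=L("w1.npz"),L("w10.npz"),cal("top"),cal("scene")
obs=[(w1,(-12.5,40,120),g(247,120,5,300,0),1.5,"w1L"),(w1,(-12.5,-40,120),g(434,697,5,300,0),1.5,"w1R"),
(w10,(-12.5,-40,120),g(291,202,8,440,290),1.5,"w10R"),
(top,(-10,40,120),g(82,189,8,110,175),.7,"tL"),(top,(-10,-40,120),g(290,106,8,110,175),.7,"tR"),
(sc,(-11,40,120),g(101,102,8,180,120),.7,"sL"),(sc,(-11,-40,120),g(238,145,8,180,120),.7,"sR")]
def run(use):
    def f(v):
        M=R.from_euler('z',v[2]).as_matrix()
        return np.concatenate([((proj(c,M@(np.array(o)/1000)+[v[0],v[1],0])[0]-p)/s) for c,o,p,s,n in obs if n in use])
    r=least_squares(f,[.544,.38,.46]); print(use,np.round(r.x[:2]*1000,1),round(np.degrees(r.x[2]),2),np.round(r.fun,1)); return r.x
if __name__=="__main__":
    run(["w1L","w1R"]);run(["w1L","w1R","w10R"]);run(["tL","tR"]);run(["sL","sR"]);run([o[4] for o in obs])
E
python3 bfit.py
```

```text
['w1L', 'w1R'] [544.4 379.6] 27.08 [-0.1 -0.3  0.2  0.3]
['w1L', 'w1R', 'w10R'] [544.3 379.3] 26.79 [-0.1 -0.1 -0.2  0.6  0.5  0.5]
['tL', 'tR'] [546.8 381.4] 26.96 [-0.1  0.   0.1 -0. ]
['sL', 'sR'] [546.6 385.2] 27.1 [ 0.1  0.1 -0.1 -0.1]
['w1L', 'w1R', 'w10R', 'tL', 'tR', 'sL', 'sR'] [544.7 379.7] 26.82 [ 0.4 -0.5  0.3  0.3  0.8  0.8  0.6  1.1  0.8  1.1  0.3  1.1  0.2  1.1]
```

Run:
```python
from h import *
im=np.load("w11.npz")["im"]; crop(im,145,140,360,290,3.7,"pics/w11a.png")
```

```text
(no output)
```

View pics/w11a.png

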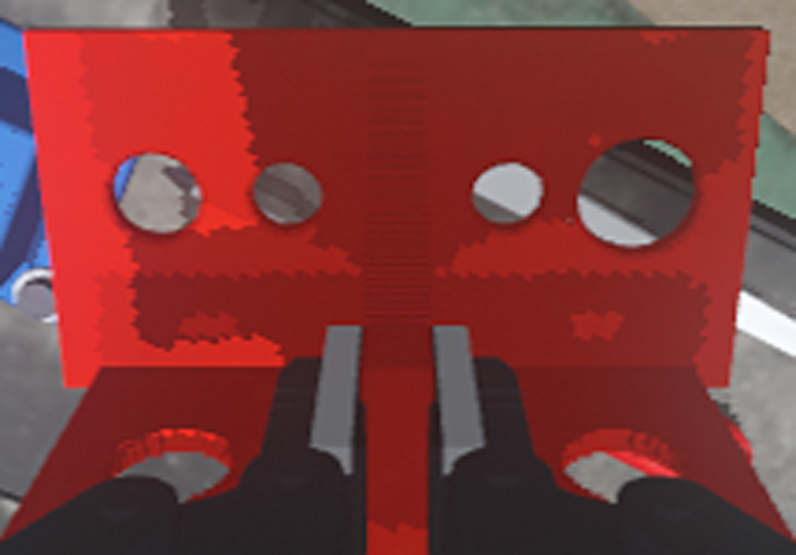

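```bash
cat > hold.py <<'E'
from h import *
# tool-from-camera (from calibration vs TCP at start)
Rtc=np.array([[1,0,0],[0,.951261,.308385],[0,-.308385,.951261]]); ptc=np.array([0,-.0782,-.0697])
def inhand(px,obj,K):
    ok,rv,tv=cv2.solvePnP(np.array(obj,float)/1000,np.array(px,float),K,None)
    e=cv2.projectPoints(np.array(obj,float)/1000,rv,tv,K,None)[0].reshape(-1,2)-px
    M=Rtc@cv2.Rodrigues(rv)[0]; p=Rtc@tv.ravel()+ptc
    return M,p,e
E
python3 - <<'E'
from hold import *
K=np.load("w11.npz")["K"]
q=[(22,30),(769,30),(66,386),(730,386),(100,367),(697,367)]
o=[(-45,-70,5),(-45,70,5),(30,-70,5),(30,70,5),(25,-62,5),(25,62,5)]
px=[(145+(x+.5)/3.7-.5,140+(y+.5)/3.7-.5) for x,y in q]
M,p,e=inhand(px,o,K)
print(np.round(e,1).tolist()); print(np.round(M,3)); print("holder origin in tool mm",p*1000, "tcp in holder", -M.T@p*1000)
# ideal: holder x=tool y, holder y=tool x, holder z=-tool z
I=np.array([[0,1,0],[1,0,0],[0,0,-1.]])
print("rot in holder axes deg",np.degrees(R.from_matrix(I.T@M).as_rotvec()))
E
```

```text
[[0.2, 0.3], [0.3, -0.3], [-0.3, 0.3], [0.2, 0.3], [0.1, -0.3], [-0.6, -0.3]]
[[ 0.004  1.    -0.008]
 [ 1.    -0.004 -0.009]
 [-0.009 -0.008 -1.   ]]
holder origin in tool mm [-9.47280997e-02 -3.89240787e+00  1.19148367e+02] tcp in holder [  4.9133891    1.02328278 119.10620308]
rot in holder axes deg [ 0.45527286 -0.48994692  0.234804  ]
```

```bash
cat >> h.py <<'E'
BX,BY,BYAW=.5452,.3802,27.0
def bt(x,y,z):
    M=R.from_euler('z',np.radians(BYAW)).as_matrix(); return M@(np.array([x,y,z])/1000)+[BX,BY,0]
def inb():
    p,T,_=pose(); M=R.from_euler('z',np.radians(BYAW)).as_matrix(); print("tcp in board mm",np.round(M.T@(p-[BX,BY,0])*1000,1))
E
python3 -c "
from h import *
stat();inb();print(bt(-71,0,200));goto(bt(-71,0,200),117)"
```

```text
t 9.58 tcp [422.1 315.5 207. ] xhead 116.84 zax [-0.004 -0.003 -1.   ] F [-0.5  1.  -4. ] grip 0.095
tcp in board mm [-139.    -1.7  207. ]
[0.48193854 0.34796667 0.2       ]
dpos mm [ 1.9 68.1  6.7] rot [-0.0048  0.0005 -0.0029]
```

```bash
python3 -m creep '[{"delta_pos":[1,20,3],"rot":[-0.002,0,-0.001],"claw":0},{"delta_pos":[2,40,6],"rot":[-0.005,0,-0.003],"claw":0},{"delta_pos":[2,60,7],"rot":[-0.005,0,-0.003],"claw":0},{"delta_pos":[2,68,7],"rot":[-0.005,0,-0.003],"claw":0},{"delta_pos":[2,68,7],"rot":[-0.005,0,-0.003],"claw":0}]' 100
python3 -m creep '[{"delta_pos":[0,0,0],"rot":[0,0,0],"claw":0},{"delta_pos":[0,0,0],"rot":[0,0,0],"claw":0},{"delta_pos":[0,0,0],"rot":[0,0,0],"claw":0}]' 100
python3 - <<'E'
from h import *
stat();inb();goto(bt(-71,0,200),117)
c=cal("wrist");im=manip.read_camera("wrist"); np.savez("w12.npz",K=c[0],r=c[1],t=c[2],im=im)
crop(im,145,140,360,290,3.7,"pics/w12.png"); stat()
im=manip.read_camera("scene"); crop(im,150,110,230,190,7,"pics/s12.png"); np.save("s12.npy",im)
im=manip.read_camera("top"); crop(im,90,160,190,240,7,"pics/t12.png"); np.save("t12.npy",im)
E
```

```text
time: 10.0
tcp_pos: [0.4829, 0.349, 0.1997]
tcp_rot: [0.001, 0.522, 0.853, 0.0]
force: [-1.0, 0.5, -4.5]
grip_width: 0.101
time: 10.25
tcp_pos: [0.4806, 0.3491, 0.2001]
tcp_rot: [-0.0, 0.521, 0.853, 0.0]
force: [0.6, -0.5, -3.7]
grip_width: 0.1
t 10.25 tcp [480.6 349.1 200.1] xhead 117.15 zax [ 0.  0. -1.] F [ 0.6 -0.5 -3.7] grip 0.1
tcp in board mm [-71.7   1.6 200.1]
dpos mm [-1.6  0.7  0.1] rot [ 0.0002 -0.0003  0.0027]
t 10.3 tcp [480.6 349.2 200.2] xhead 117.16 zax [ 0.     0.001 -1.   ] F [ 0.1 -0.7 -3.8] grip 0.094
```

View pics/w12.png

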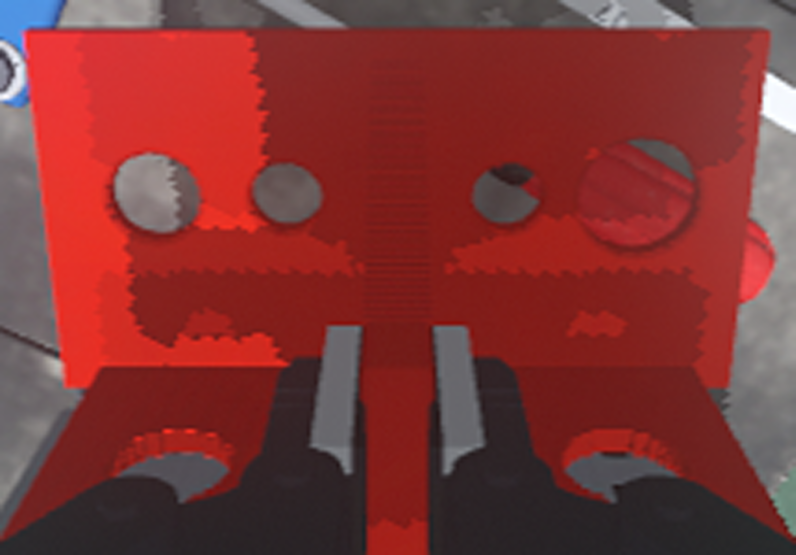

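View pics/s12.png

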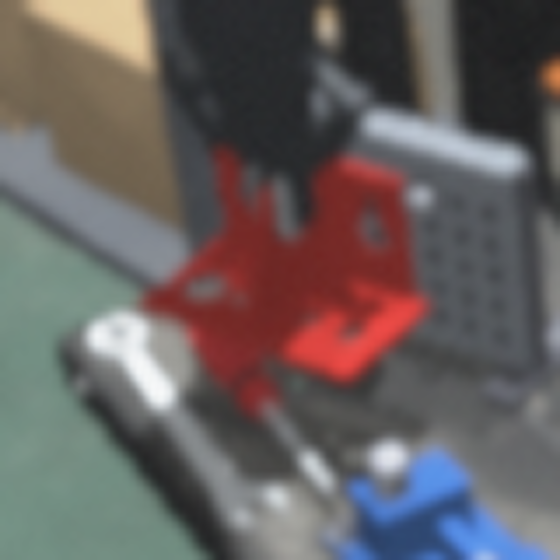

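View pics/t12.png

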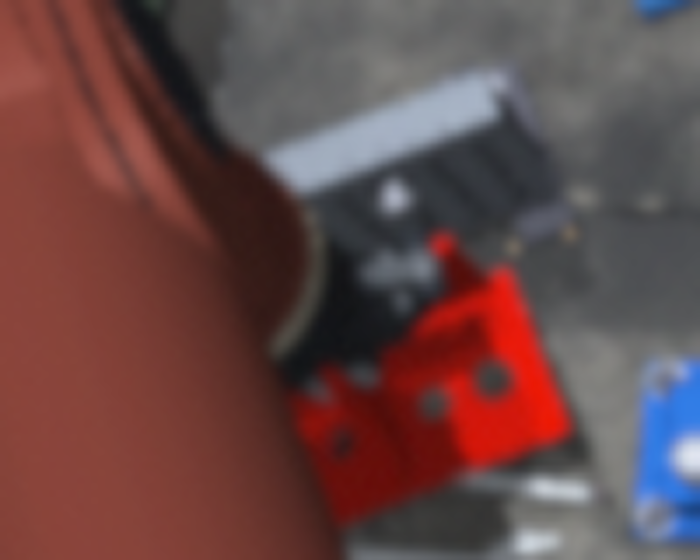

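Run:
```python
from h import *
p,T,o=pose(); yaw=np.arctan2(T[1,0],T[0,0])-np.pi/2
M=R.from_euler('z',yaw).as_matrix(); org=p+T@np.array([-.0001,-.0039,.1191])
print(np.degrees(yaw),org)
for n,x0,y0,pts in [("top",90,160,[(25,-62,80),(30,-62,80),(-45,-70,5),(30,-70,5),(-12,-48,5)]),("scene",150,110,[(25,-62,80),(30,-62,80),(-45,-70,5),(30,-70,5)])]:
    for q in pts:
        u=proj(cal(n),M@(np.array(q)/1000)+org)[0]; print(n,q,np.round(((u-[x0,y0])+.5)*7-.5))
    for s in (-40,40):
        u=proj(cal(n),bt(-10,s,120))[0]; print(n,"screw",s,np.round(((u-[x0,y0])+.5)*7-.5))
```

```text
27.174590233754813 [0.47741047 0.34767082 0.08109123]
top (25, -62, 80) [452. 247.]
top (30, -62, 80) [448. 236.]
top (-45, -70, 5) [569. 429.]
top (30, -70, 5) [507. 269.]
top (-12, -48, 5) [492. 379.]
top screw -40 [397. 201.]
top screw 40 [214. 275.]
scene (25, -62, 80) [400. 181.]
scene (30, -62, 80) [406. 176.]
scene (-45, -70, 5) [350. 373.]
scene (30, -70, 5) [433. 300.]
scene screw -40 [421. 201.]
scene screw 40 [301. 163.]
```

Run:
```python
from h import *
c=cal("scene")
b=proj(c,bt(-10,-40,120))[0]
for n,q in [("x",(-9,-40,120)),("y",(-10,-39,120)),("z",(-10,-40,121))]: print(n,(proj(c,bt(*q))[0]-b)*7)
im=np.load("s12.npy"); crop(im,175,120,225,165,14,"pics/s12b.png")
```

```text
x [ 1.06928254 -0.89989641]
y [-1.52435697 -0.47564933]
z [-0.18439642 -1.57223257]
```

View pics/s12b.png

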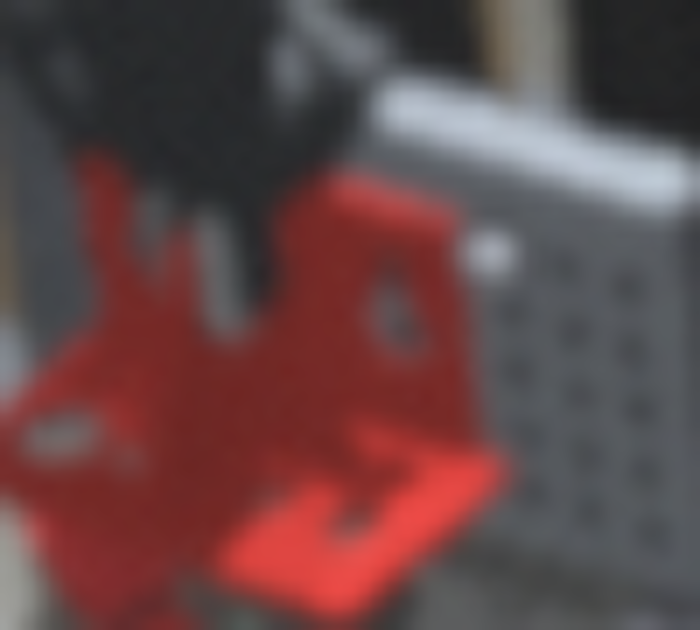

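```bash
python3 -m creep '[{"delta_pos":[-1.6,8,0.5],"rot":[0,0,0.003],"claw":0},{"delta_pos":[-1.6,16,0.5],"rot":[0,0,0.003],"claw":0},{"delta_pos":[-1.6,24,0.5],"rot":[0,0,0.003],"claw":0},{"delta_pos":[-1.6,24,0.5],"rot":[0,0,0.003],"claw":0},{"delta_pos":[-1.6,24,0.5],"rot":[0,0,0.003],"claw":0}]' 100
python3 - <<'E'
from h import *
stat();inb()
c=cal("wrist");im=manip.read_camera("wrist"); np.savez("w13.npz",K=c[0],r=c[1],t=c[2],im=im)
crop(im,145,200,360,330,3.7,"pics/w13.png"); stat();inb();goto(bt(-48,0,200),117)
E
```

```text
time: 10.82
tcp_pos: [0.5039, 0.3593, 0.1992]
tcp_rot: [0.0, 0.523, 0.853, 0.0]
force: [0.8, -1.2, -4.9]
grip_width: 0.099
t 10.82 tcp [503.9 359.3 199.2] xhead 116.98 zax [ 0.001 -0.    -1.   ] F [ 0.8 -1.2 -4.9] grip 0.099
tcp in board mm [-4.630e+01  1.000e-01  1.992e+02]
t 10.87 tcp [503.5 359.1 199.1] xhead 116.98 zax [ 0. -0. -1.] F [-0.6 -0.5 -4.9] grip 0.093
tcp in board mm [-4.680e+01  1.000e-01  1.991e+02]
dpos mm [-0.1 -1.2 -0.9] rot [ 0.0001  0.0005 -0.0004]
```

View pics/w13.png

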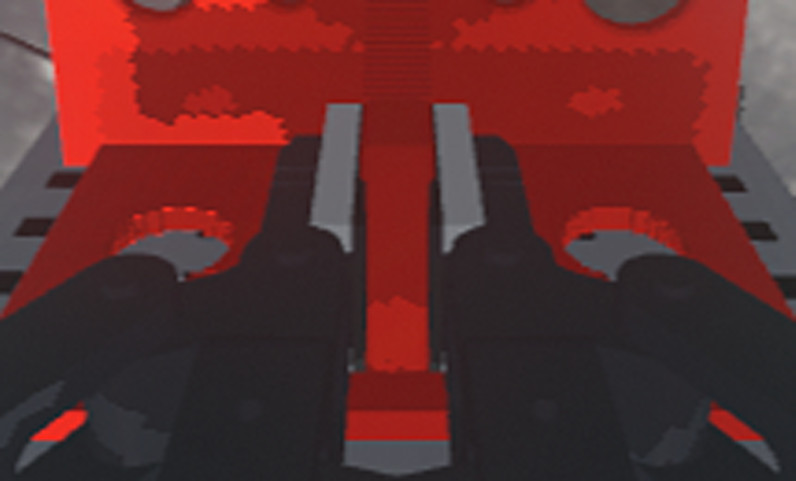

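```bash
python3 -m creep '[{"delta_pos":[0,4,-0.5],"rot":[0,0,0],"claw":0},{"delta_pos":[0,8,-0.5],"rot":[0,0,0],"claw":0},{"delta_pos":[0,11,-0.5],"rot":[0,0,0],"claw":0},{"delta_pos":[0,11,-0.5],"rot":[0,0,0],"claw":0}]' 100
python3 - <<'E'
from h import *
stat();inb()
E
```

```text
time: 11.2
tcp_pos: [0.5136, 0.3644, 0.2]
tcp_rot: [0.0, 0.523, 0.853, 0.0]
force: [0.3, 0.1, -3.6]
grip_width: 0.097
t 11.2 tcp [513.6 364.4 200. ] xhead 117.0 zax [ 0.001  0.    -1.   ] F [ 0.3  0.1 -3.6] grip 0.097
tcp in board mm [-35.3   0.3 200. ]
```

```bash
python3 -m creep '[{"delta_pos":[0,2,0],"rot":[0,0,0],"claw":0},{"delta_pos":[0,4,0],"rot":[0,0,0],"claw":0},{"delta_pos":[0,6,0],"rot":[0,0,0],"claw":0},{"delta_pos":[0,6,0],"rot":[0,0,0],"claw":0}]' 100
python3 - <<'E'
from h import *
stat();inb()
E
python3 -m creep '[{"delta_pos":[0,1.5,0],"rot":[0,0,0],"claw":0},{"delta_pos":[0,3,0],"rot":[0,0,0],"claw":0},{"delta_pos":[0,3,0],"rot":[0,0,0],"claw":0}]' 100
python3 - <<'E'
from h import *
stat();inb()
E
```

```text
time: 11.53
tcp_pos: [0.5187, 0.367, 0.2]
tcp_rot: [0.0, 0.523, 0.853, 0.0]
force: [0.3, 0.7, -4.8]
grip_width: 0.098
t 11.53 tcp [518.7 367.  200. ] xhead 116.99 zax [ 0.001  0.    -1.   ] F [ 0.3  0.7 -4.8] grip 0.098
tcp in board mm [-29.6   0.3 200. ]
time: 11.78
tcp_pos: [0.5206, 0.3681, 0.1998]
tcp_rot: [-0.0, 0.523, 0.853, -0.0]
force: [-3.9, -1.1, -3.0]
grip_width: 0.101
t 11.78 tcp [520.6 368.1 199.8] xhead 116.99 zax [-0.001 -0.    -1.   ] F [-3.9 -1.1 -3. ] grip 0.101
tcp in board mm [-27.4   0.4 199.8]
```

Run:
```python
from h import *
im=manip.read_camera("scene"); crop(im,170,115,225,165,14,"pics/s14.png")
im=manip.read_camera("top"); crop(im,110,160,190,240,7,"pics/t14.png")
c=cal("wrist");im=manip.read_camera("wrist"); crop(im,145,200,360,330,3.7,"pics/w14.png"); stat();inb()
```

```text
t 11.93 tcp [520.6 368.1 199.8] xhead 116.99 zax [-0.001 -0.    -1.   ] F [-4.8 -1.1 -2.8] grip 0.099
tcp in board mm [-27.4   0.4 199.8]
```

View pics/s14.png

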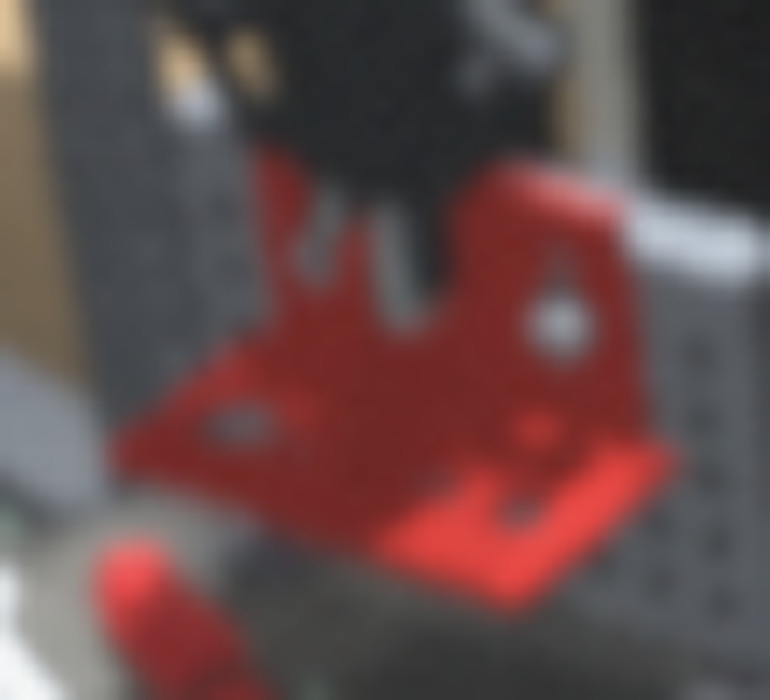

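View pics/w14.png

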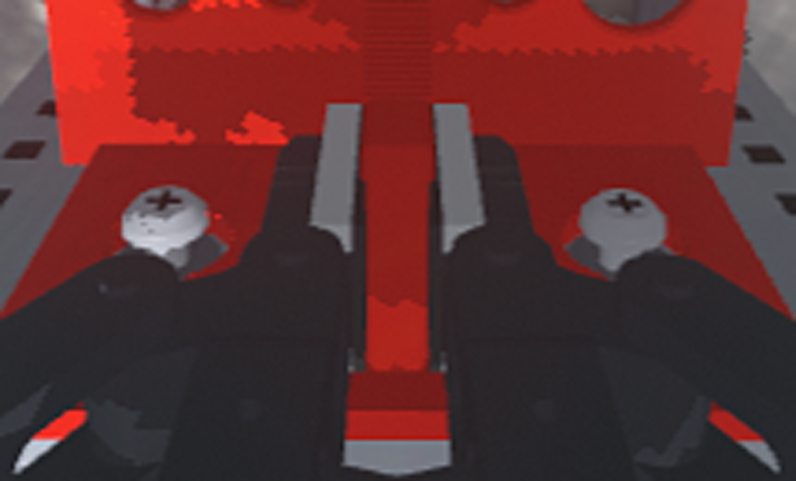

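```bash
python3 -m creep '[{"delta_pos":[-0.5,-1.5,0],"rot":[0,0,0],"claw":0},{"delta_pos":[-0.5,-1.5,2],"rot":[0,0,0],"claw":0},{"delta_pos":[-0.5,-1.5,5],"rot":[0,0,0],"claw":0},{"delta_pos":[-0.5,-1.5,8],"rot":[0,0,0],"claw":0},{"delta_pos":[-0.5,-1.5,8],"rot":[0,0,0],"claw":0}]' 100
python3 - <<'E'
from h import *
stat();inb()
E
```

```text
time: 12.35
tcp_pos: [0.5198, 0.367, 0.1911]
tcp_rot: [0.0, 0.522, 0.853, -0.0]
force: [0.3, -0.8, -4.5]
grip_width: 0.095
t 12.35 tcp [519.8 367.  191.1] xhead 117.0 zax [ 0. -0. -1.] F [ 0.3 -0.8 -4.5] grip 0.095
tcp in board mm [-28.6  -0.3 191.1]
```

```bash
python3 -m creep '[{"delta_pos":[0,0,3],"rot":[0,0,0],"claw":0},{"delta_pos":[0,0,6],"rot":[0,0,0],"claw":0},{"delta_pos":[0,0,9],"rot":[0,0,0],"claw":0},{"delta_pos":[0,0,9],"rot":[0,0,0],"claw":0}]' 100
python3 - <<'E'
from h import *
stat();inb()
E
python3 -m creep '[{"delta_pos":[0,0,2],"rot":[0,0,0],"claw":0},{"delta_pos":[0,0,4],"rot":[0,0,0],"claw":0},{"delta_pos":[0,0,5],"rot":[0,0,0],"claw":0},{"delta_pos":[0,0,5],"rot":[0,0,0],"claw":0}]' 100
python3 - <<'E'
from h import *
stat();inb()
E
```

```text
time: 12.68
tcp_pos: [0.5197, 0.3669, 0.1821]
tcp_rot: [0.0, 0.523, 0.853, -0.0]
force: [-0.5, 0.5, -4.7]
grip_width: 0.097
t 12.68 tcp [519.7 366.9 182.1] xhead 117.0 zax [-0.    -0.001 -1.   ] F [-0.5  0.5 -4.7] grip 0.097
tcp in board mm [-28.7  -0.3 182.1]
time: 13.02
tcp_pos: [0.5199, 0.367, 0.1777]
tcp_rot: [0.0, 0.523, 0.853, 0.0]
force: [-1.2, -0.0, -4.2]
grip_width: 0.098
t 13.02 tcp [519.9 367.  177.7] xhead 117.0 zax [ 0. -0. -1.] F [-1.2 -0.  -4.2] grip 0.098
tcp in board mm [-28.5  -0.2 177.7]
```

```bash
python3 -m creep '[{"delta_pos":[0,0,1],"rot":[0,0,0],"claw":0},{"delta_pos":[0,0,2],"rot":[0,0,0],"claw":0},{"delta_pos":[0,0,2],"rot":[0,0,0],"claw":0}]' 100
python3 - <<'E'
from h import *
stat();inb()
E
```

```text
time: 13.27
tcp_pos: [0.5202, 0.3672, 0.1766]
tcp_rot: [0.0, 0.523, 0.853, 0.001]
force: [-2.8, -1.7, 2.3]
grip_width: 0.098
t 13.27 tcp [520.2 367.2 176.6] xhead 116.99 zax [ 0.001  0.001 -1.   ] F [-2.8 -1.7  2.3] grip 0.098
tcp in board mm [-28.2  -0.2 176.6]
```

```bash
python3 -m creep '[{"delta_pos":[0,0,0],"rot":[0,0,0],"claw":15},{"delta_pos":[0,0,0],"rot":[0,0,0],"claw":25},{"delta_pos":[0,0,0],"rot":[0,0,0],"claw":30},{"delta_pos":[0,0,0],"rot":[0,0,0],"claw":30}]' 40
python3 - <<'E'
from h import *
stat();inb()
c=cal("wrist");im=manip.read_camera("wrist"); crop(im,145,200,360,330,3.7,"pics/w15.png")
im=manip.read_camera("scene"); crop(im,170,115,225,165,14,"pics/s15.png")
E
```

```text
time: 13.6
tcp_pos: [0.5202, 0.3672, 0.1762]
tcp_rot: [0.0, 0.523, 0.853, 0.001]
force: [0.1, -0.3, 0.1]
grip_width: 0.303
t 13.6 tcp [520.2 367.2 176.2] xhead 117.0 zax [ 0.001  0.001 -1.   ] F [ 0.1 -0.3  0.1] grip 0.303
tcp in board mm [-28.2  -0.2 176.2]
```

View pics/s15.png

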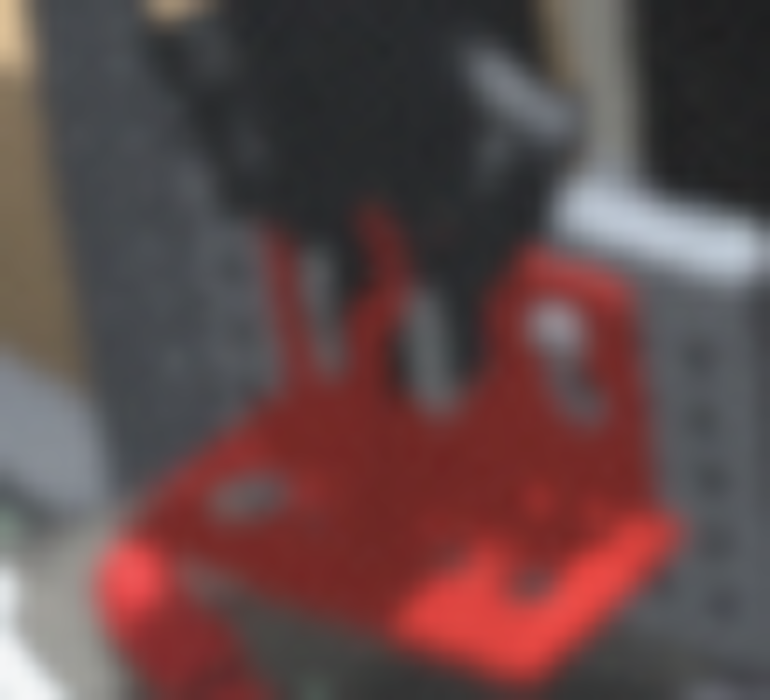

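View pics/w15.png

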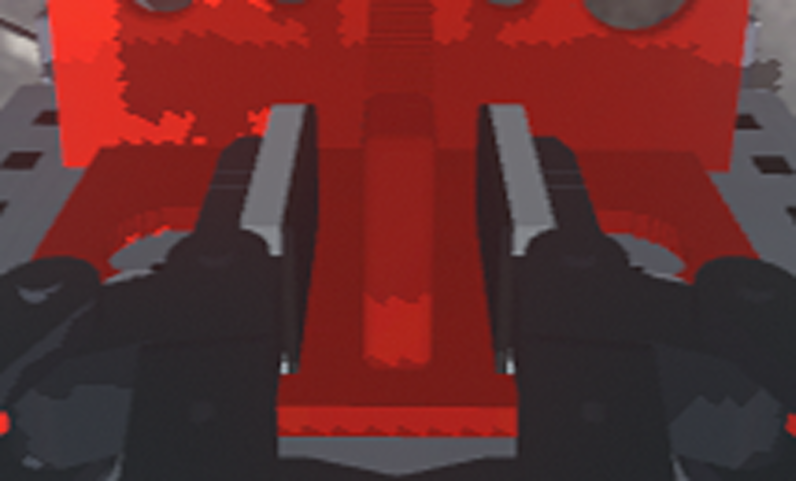

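```bash
python3 -m creep '[{"delta_pos":[0,0,-15],"rot":[0,0,0],"claw":30},{"delta_pos":[0,0,-40],"rot":[0,0,0],"claw":30},{"delta_pos":[0,0,-75],"rot":[0,0,0],"claw":30},{"delta_pos":[0,-30,-90],"rot":[0,0,0],"claw":30},{"delta_pos":[0,-70,-95],"rot":[0,0,0],"claw":30}]' 40
python3 -m creep '[{"delta_pos":[0,-20,0],"rot":[0,0,0],"claw":30},{"delta_pos":[0,-30,0],"rot":[0,0,0],"claw":30},{"delta_pos":[0,-30,0],"rot":[0,0,0],"claw":30},{"delta_pos":[0,-30,0],"rot":[0,0,0],"claw":30}]' 40
python3 - <<'E'
from h import *
stat();inb()
c=cal("wrist");im=manip.read_camera("wrist"); np.savez("w16.npz",K=c[0],r=c[1],t=c[2],im=im); crop(im,0,0,512,384,1.5,"pics/w16.png")
im=manip.read_camera("scene"); crop(im,150,110,310,270,3.7,"pics/s16.png")
E
```

```text
time: 14.12
tcp_pos: [0.4596, 0.336, 0.2739]
tcp_rot: [0.002, 0.523, 0.852, 0.003]
force: [0.4, 0.3, 1.0]
grip_width: 0.302
time: 14.45
tcp_pos: [0.4311, 0.322, 0.2712]
tcp_rot: [0.0, 0.522, 0.853, 0.001]
force: [-0.0, 0.3, 0.3]
grip_width: 0.299
t 14.45 tcp [431.1 322.  271.2] xhead 117.02 zax [ 0.001  0.001 -1.   ] F [-0.   0.3  0.3] grip 0.299
tcp in board mm [-128.    -0.   271.2]
```

View pics/w16.png

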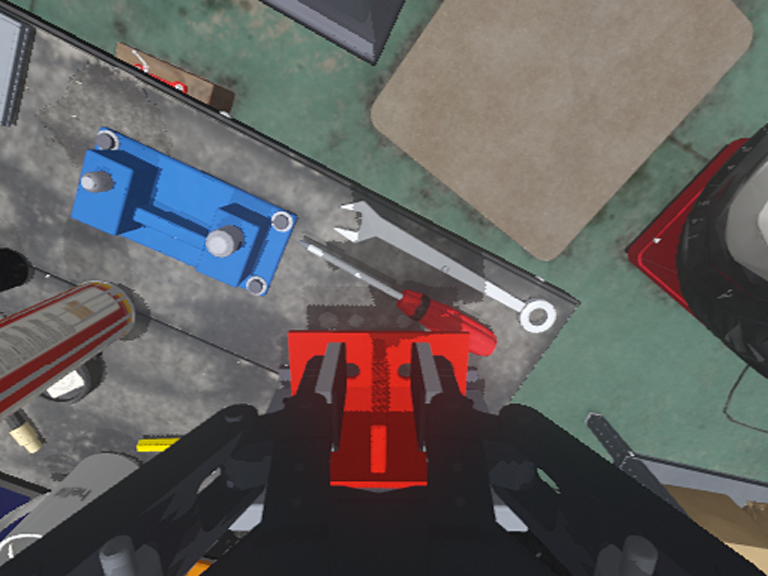

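View pics/s16.png

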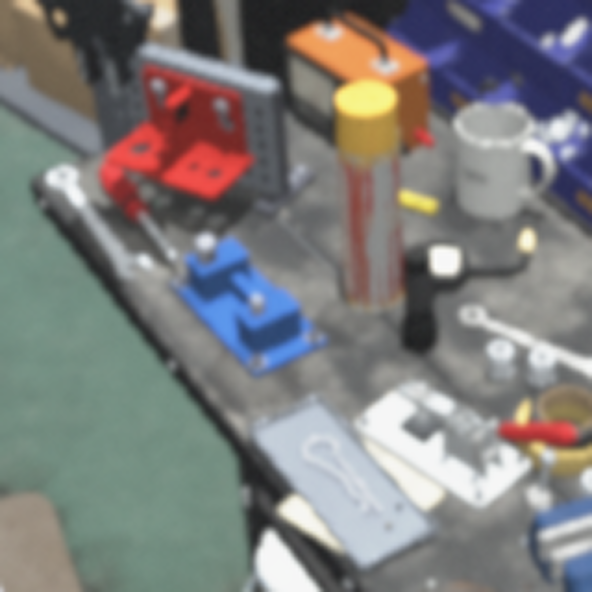

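Run:
```python
from h import *
im=manip.read_camera("scene"); crop(im,175,115,225,165,12,"pics/s17.png"); stat()
```

```text
t 14.6 tcp [431.8 322.  270.6] xhead 116.97 zax [ 0.001 -0.    -1.   ] F [-0.3  0.7 -0.2] grip 0.305
```

View pics/s17.png

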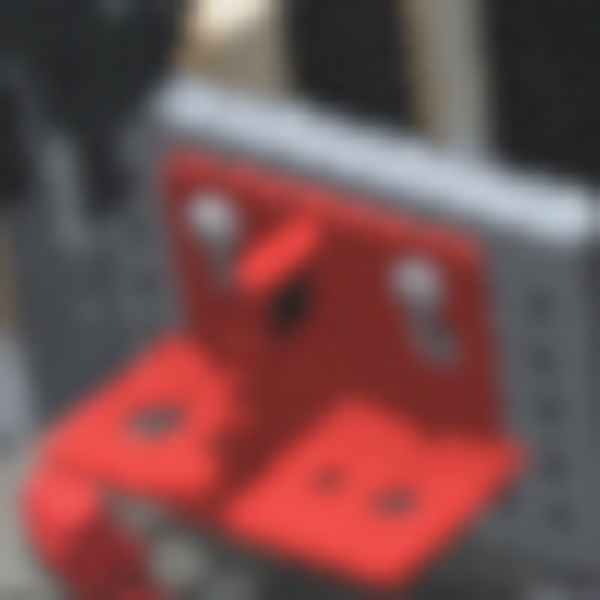

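Both screw heads sit at the upper ends of their slots, at (212,215) and (418,280) in the crop. The holder hangs upright and flush against the board, so I'm handing in.

```bash
python3 -c "
from h import *
print(manip.hand_in()); stat()"
```

```text
the job is handed in; nothing more can be done
None
the job is handed in; nothing more can be done
```

The job is done and handed in at about 14.6 s of the 61 s allowed; the hand-in gives no verdict. I pulled the R-clip out of the post and laid it flat in the tray. I then lifted the holder off the foot, passed its keyholes over both screw heads and slid it down until the screws carried its weight.

**Last checks:**
- **Holder:** the scene picture shows both screw heads at the upper (home) ends of their slots, with the holder upright against the board. Just before I let go, the arm's pose put the holder's origin at about 57.7 mm, against the nominal 58 mm. I did not measure the distance from slot to screw again after letting go.
- **Clip:** it lies flat in the tray, judged by eye, with its middle about 7 mm across from the tray centre by my placing.
- **Bystanders:** the aerosol can, torch, spanner and screwdriver appear in the last pictures where they stood. The tyre gauge and pliers were not looked at individually, but the arm did not work near them.
- **Robot:** it stands clear of everything, with about zero force at the wrist.

**Disagreements:** the cameras differed by 2–3 mm on how far away the board stands (the scene camera alone by more). I settled this by touching the board gently with about 4–5 N, and no other check failed.

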